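# Load and arm the laser burn-in stage

### The job

Load the burn-in stage: pull its carriage out by the blue handle to the front stop, then set every laser module that lies on the table squarely in a bay of its own, flat on the carriage with its far edge holding down that bay's red-tipped switch lever, and push the loaded carriage fully home under the bridge. Only then lay the black shield lid flat and square over the window on top of the bridge so that its end holds down the interlock lever there. Do not knock over the lens mount or the jar.

Things in the scene. Friction and masses are not known exactly. Their poses are not given: they have to be found in the camera images.
- module1: laser module (may be absent): copper base plate 72 (x) x 50 (y) x 8 mm thick, with a grey housing 46 (x) x 26 (y) mm on its middle rising to 36 mm above the underside; about 0.25 kg. Origin: centre of the underside, z up. Grip the housing across its 26 mm (along the module's y).
- module2: laser module (may be absent): copper base plate 72 (x) x 50 (y) x 8 mm thick, with a grey housing 46 (x) x 26 (y) mm on its middle rising to 36 mm above the underside; about 0.25 kg. Origin: centre of the underside, z up. Grip the housing across its 26 mm (along the module's y).
- module3: laser module (may be absent): copper base plate 72 (x) x 50 (y) x 8 mm thick, with a grey housing 46 (x) x 26 (y) mm on its middle rising to 36 mm above the underside; about 0.25 kg. Origin: centre of the underside, z up. Grip the housing across its 26 mm (along the module's y).
- module4: laser module (may be absent): copper base plate 72 (x) x 50 (y) x 8 mm thick, with a grey housing 46 (x) x 26 (y) mm on its middle rising to 36 mm above the underside; about 0.25 kg. Origin: centre of the underside, z up. Grip the housing across its 26 mm (along the module's y).
- lid: black shield lid: plate 64 (x) x 120 (y) x 8 mm with a yellow grip block 46 (x) x 24 (y) mm on its middle rising to 36 mm above the underside; about 0.3 kg. Origin: centre of the underside, z up. Grip the block across its 24 mm (along the lid's y).
- carriage (a joint): slide of the carriage on the burn-in stage, m: 0 = fully home under the bridge, 0.110 = pulled out towards the robot (stage -x) to its front stop; a few N of friction, it stays where it is left.
- handle (a point): grip point in the blue upright handle on the front of the carriage, moves with it; handle 26 mm along the slide, 16 mm across it (stage y), its top 15 mm above this point, the ledge it stands on 32 mm below. Axes as the stage's: x points away from the robot along the slide (pushing home is +x, pulling out -x), z up.
- bay1 (a point): bay 1 of 4 on the carriage (72 mm apart along y, yellow outline; moves with it): where the centre of a module's underside belongs, on the deck, x to x either way round. In +x the deck ends at 21 mm, the red lever roller stands at 28 mm, 9 mm above the deck, and a fence 14 mm high at 45 mm; a centred module's edge (36 mm) holds the roller down. Clear of the bridge only when out.
- lever1 (a joint): hinged switch lever of bay 1, rad: 0 = up, free; about 0.42 rad when a flat part's edge holds it level with the seat, stop at 0.50. Light spring, under 1 N at the tip.
- bay2 (a point): bay 2 of 4 on the carriage (72 mm apart along y, yellow outline; moves with it): where the centre of a module's underside belongs, on the deck, x to x either way round. In +x the deck ends at 21 mm, the red lever roller stands at 28 mm, 9 mm above the deck, and a fence 14 mm high at 45 mm; a centred module's edge (36 mm) holds the roller down. Clear of the bridge only when out.
- lever2 (a joint): hinged switch lever of bay 2, rad: 0 = up, free; about 0.42 rad when a flat part's edge holds it level with the seat, stop at 0.50. Light spring, under 1 N at the tip.
- bay3 (a point): bay 3 of 4 on the carriage (72 mm apart along y, yellow outline; moves with it): where the centre of a module's underside belongs, on the deck, x to x either way round. In +x the deck ends at 21 mm, the red lever roller stands at 28 mm, 9 mm above the deck, and a fence 14 mm high at 45 mm; a centred module's edge (36 mm) holds the roller down. Clear of the bridge only when out.
- lever3 (a joint): hinged switch lever of bay 3, rad: 0 = up, free; about 0.42 rad when a flat part's edge holds it level with the seat, stop at 0.50. Light spring, under 1 N at the tip.
- bay4 (a point): bay 4 of 4 on the carriage (72 mm apart along y, yellow outline; moves with it): where the centre of a module's underside belongs, on the deck, x to x either way round. In +x the deck ends at 21 mm, the red lever roller stands at 28 mm, 9 mm above the deck, and a fence 14 mm high at 45 mm; a centred module's edge (36 mm) holds the roller down. Clear of the bridge only when out.
- lever4 (a joint): hinged switch lever of bay 4, rad: 0 = up, free; about 0.42 rad when a flat part's edge holds it level with the seat, stop at 0.50. Light spring, under 1 N at the tip.
- lid_seat (a point): where the centre of the lid's underside belongs: mid-window on the bridge's top face (face 127 mm above the table, 90 mm in x; window 40 mm in x), lid's x to this x either way round, long side along y. In +y the red interlock roller stands at 52 mm, 9 mm above the face, a fence 14 mm high at 69 mm; the centred lid's end (60 mm) holds the roller down.
- interlock (a joint): hinged interlock lever at the +y end of the bridge window, rad: 0 = up, free; about 0.42 rad when a flat part's edge holds it level with the seat, stop at 0.50. Light spring, under 1 N at the tip.
- stage: burn-in stage, fixed to the table: black base plate 300 x 360 mm; aluminium bridge over its far part, uprights' outer faces 172 mm to each side in y, its front edge 5 mm beyond the origin in x. The carriage has rims 9 mm high at both ends of its row of bays. Origin on the table; x along the slide, away from the robot, z up.
- tape: orange tape roll lying on the table, 84 mm across, 18 mm high; bystander. Origin: centre of its underside.
- lens_mount: lens on a post, standing, 98 mm tall on a 44 mm foot; bystander, must stay standing. Origin: centre of its underside.
- jar: small jar, standing, 50 mm across and 70 mm tall; bystander, must stay standing. Origin: centre of its underside.
Mind the look-alikes: they are no part of the job. Leave any green look-alike of the module4 alone.

How it is judged:
By the outcome, as a careful person would: the job done as asked, in the order asked, and still so for the second after the job is handed in, with the robot touching nothing.
Of module1, module2, module3, module4 only 2 to 4 are there at a start; the rules pass over those that are not, and their reading is None.
At some moment in a run one of module1, module2, module3, module4 may be knocked a few centimetres aside while the robot is not near it.
Once in a run the grip may slacken for a moment while it holds something.
It also fails if it takes over 210 s, if anything falls off the work surface, if the arm or the gripper's body presses on something with over 40 N, if the wrist force passes 120 N, or if a joint passes its speed limit or range.

### The arm

A 7-joint arm with a two-finger parallel gripper is mounted at the origin on the work surface. World frame = base frame: x ahead of the robot, y to its left, z up, the work surface at z = 0. Lengths are in m, angles in rad, forces in N, time in s.
With the tool pointing down it reaches from about 0.425 to 0.925 m from the base axis. Payload 6.8 kg.
Tool frame: the origin (TCP) lies midway between the tips of the shut fingers; the grasp point (between the pads) lies 19 mm behind it; z points along the fingers, y is the line along which they close (so a half turn about z gives the same grasp; the last joint's range is limited). The gripper opens to 85 mm and grips with 20 to 120 N. Pads are 22 mm wide; open, the fingers measure 114 mm over their backs; the gripper's body (76 mm by 85 mm) begins 54 mm behind the grasp point. The pads swing forward as they close: fully open they stand 13 mm farther back than shut.
Start: joints at [-1.31, 0.477, 0.022, 1.555, -0.011, 1.109, -0.083], TCP at [0.243, 0.63, 0.231] pointing down, gripper open.
Joint ranges: [-2.96, 2.96], [-0.34, 2.1], [-1.41, 1.46], [0.24, 2.44], [-1.37, 4.51], [0.17, 1.92], [-2.96, 2.96]. Speed limits (rad/s): [2.39, 2.39, 3.14, 3.14, 3.14, 3.14, 3.14].

### API

Orientations are given as a unit quaternion [w, x, y, z].
In Python, from station import * gives the robot as it stands.
- The arm moves only by the shell command python3 -m creep 'ROWS' [FORCE]. ROWS is JSON, a list of rows, each a list of 7 numbers: the gripper command: -1 is shut, 1 is fully open, values between are in proportion, then the shift along the world's x, y, z in mm, then the turn, a rotation vector about the world's x, y, z in rad. A call has 1 to 5 rows; each row shifts and turns the commanded pose from where the row before left it; what a row does not reach is not made up. A row lasts 1/8 s, in which the tool goes at most 62.5 mm and 10.7 degrees, less where a joint would pass 70% of its speed; a pose out of reach is approached as far as the arm can. A call is refused whole if a number of a shift passes 62.5 or a number of a turn 0.188, either way. A call with a gripper value outside its range is refused whole. The fingers move at their own pace and stop on an object; FORCE is the grip in N (left out, the last holds). Time passes only in rows, so rows that do not move let the fingers close. It gives the time, the measured TCP pose, the force, the opening and the grip force at its end, in the units of the state.
- get_obs(): the state, without advancing time (a new reading comes with each control period).
- read_camera(name): name is "side" or "top"; returns (picture, depth): 420x560x3 uint8, red, green, blue; 420x560 float32, m along the optical axis (not along the pixel's ray), 0 where there is no reading.
- camera_params(name): a dict with "intrinsics" (3x3 intrinsics, pixels), "cam_to_world" (4x4, takes a point from camera to world coordinates). Camera axes: x right, y up, looking along -z (the intrinsics and any distortion apply to the point x, -y, -z); pixel columns grow to the right and rows downward; lengths in m; the calibration is good to about 2 mm. A picture is of the moment at which its call begins. camera_params takes no time and is no camera call.
- hand_in(): hands the job in; it is judged then, once.
The state is a dict: "t": time; "q": joint angles; "joint_vel": joint speeds; "joint_torque": joint torques, N m; "eef_pos": TCP position; "tool_rot": TCP orientation; "contact_force": force on the tool from outside, world axes, zero at the start; "torque": the same for the moment, N m; "gripper_width": opening from 0.0 (shut) to 1.0 (fully open); "grasp_force": force on a finger pad.
Only numpy, scipy, OpenCV 4.12 (cv2) and the standard library are available. Lean on these libraries where they do the work, as an engineer would, in place of code of your own. Each camera call takes 0.05 s, during which the arm holds its last target. There are 200 camera calls.

## Working session

There is one attempt and no reset: what is moved stays moved. The work goes in short steps, Python scripts to look and compute and a shell command to move; the robot and the scene stay as the last step left them, time stands still between calls to the robot, and variables do not carry over. Pictures are saved under pics/ and viewed, at most 17 in all, crops included, and the job is handed in when it is done.

```bash
ls; mkdir -p pics; cat > h.py <<'E'
from station import *
import numpy as np, cv2
def snap(n,tag):
    im,d=read_camera(n); np.savez(f'pics/{tag}.npz',im=im,d=d)
    cv2.imwrite(f'pics/{tag}.png',im[:,:,::-1]); return im,d
def pts(n,d):
    p=camera_params(n);K=np.array(p['intrinsics']);T=np.array(p['cam_to_world'])
    v,u=np.mgrid[:d.shape[0],:d.shape[1]]
    X=(u-K[0,2])/K[0,0]*d;Y=(v-K[1,2])/K[1,1]*d
    P=np.stack([X,-Y,-d,np.ones_like(d)],-1)@T.T
    return P[...,:3]
def crop(tag,u0,v0,u1,v1,s,out):
    im=np.load(f'pics/{tag}.npz')['im'][v0:v1,u0:u1,::-1]
    cv2.imwrite(f'pics/{out}.png',cv2.resize(im,None,fx=s,fy=s,interpolation=cv2.INTER_CUBIC))
E
python3 - <<'E'
from h import *
for n in('top','side'):
    snap(n,n+'0'); p=camera_params(n); print({k:np.round(v,3).tolist() if not isinstance(v,str) else v for k,v in p.items()})
o=get_obs(); print(o)
E
```

```text
pics
{'intrinsics': [[446.449, 0.0, 276.855], [0.0, 446.449, 214.416], [0.0, 0.0, 1.0]], 'cam_to_world': [[-0.017, 0.986, -0.167, 0.311], [-1.0, -0.015, 0.014, -0.016], [0.012, 0.167, 0.986, 1.276], [0.0, 0.0, 0.0, 1.0]]}
{'intrinsics': [[383.195, 0.0, 279.255], [0.0, 383.195, 208.921], [0.0, 0.0, 1.0]], 'cam_to_world': [[0.997, 0.062, -0.045, 0.478], [-0.072, 0.582, -0.81, -0.955], [-0.024, 0.811, 0.585, 0.789], [0.0, 0.0, 0.0, 1.0]]}
{'t': 0.1, 'q': array([-1.31011147,  0.47771358,  0.0223647 ,  1.55632769, -0.01150887,
        1.10931847, -0.08309507]), 'joint_vel': array([ 2.19382444e-04, -2.54795494e-03, -6.17778263e-04, -3.98181462e-03,
       -8.30820564e-05,  5.20882796e-04,  4.30316956e-04]), 'joint_torque': array([ 4.79467475e-03, -5.97764039e+01,  1.61394093e+00, -2.81954849e+01,
        1.28657019e-02,  4.94382286e-03,  8.18118053e-06]), 'eef_pos': array([0.24315552, 0.62911753, 0.23043647]), 'tool_rot': array([-9.03322786e-05,  1.83348411e-01,  9.83047653e-01, -8.14329857e-04]), 'contact_force': array([-0.45636114,  0.27224862, -0.09348609]), 'torque': array([-0.03150264,  0.00878277,  0.01099464]), 'grasp_force': 0.0, 'gripper_width': 0.998122814890313}
```

View pics/top0.png

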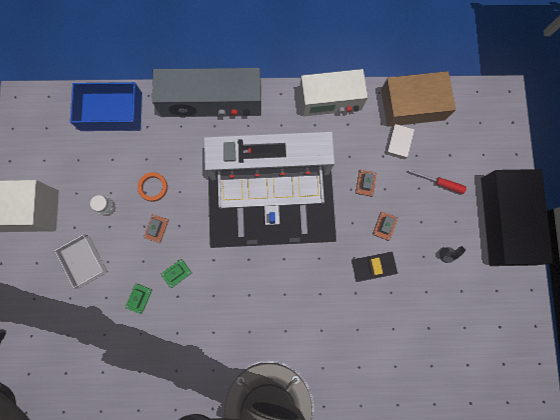

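View pics/side0.png

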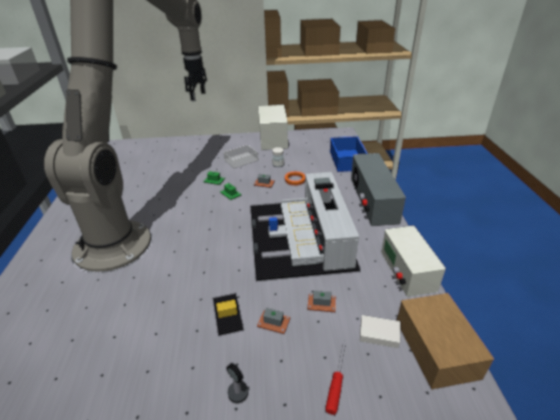

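Candidates for modules: copper/grey ones at (156,228), (367,183) and (385,225). The look-alikes are green at (138,298) and (176,273). The lid is at (375,266), handle at (271,216), tape at (152,186), jar at (103,205) and lens mount at (450,255). I'll crop to check and then measure.

```bash
cat >> h.py <<'E'
def rect(P,m):
    q=P[m]; q=q[np.isfinite(q).all(1)]
    (c,s,a)=cv2.minAreaRect((q[:,:2]*1000).astype(np.float32))
    if s[0]<s[1]: s=s[::-1]; a+=90     # a: direction of long side
    a=(a+90)%180-90
    return np.round(c,1),np.round(s,1),round(a,1),np.round(np.median(q[:,2])*1000,1),len(q)
def obj(n,im,d,u,v,r,zlo,zhi):
    """rect of points in pixel window with height band"""
    P=pts(n,d);m=np.zeros(d.shape,bool);m[v-r:v+r+1,u-r:u+r+1]=1
    m&=(d>0)&(P[...,2]>zlo)&(P[...,2]<zhi)
    k,l,st,_=cv2.connectedComponentsWithStats(m.astype(np.uint8))
    m=l==1+np.argmax(st[1:,4]); return rect(P,m)
E
python3 - <<'E'
from h import *
z=np.load('pics/top0.npz');im,d=z['im'],z['d'];P=pts('top',d)
for nm,u,v,r in (('A',156,228,16),('B',367,183,16),('C',385,225,16),('lid',375,266,24)):
    print(nm,'all',obj('top',im,d,u,v,r,.004,.06)); print('   top',obj('top',im,d,u,v,r,.025,.06))
for nm,u,v in (('handle',271,216),('bay l',232,190),('bay r',309,187),('bridge',230,165),('bridge r',325,160),('table',200,300),('base',225,230),('win',265,150),('grey',229,151)):
    print(nm,np.round(P[v,u]*1000,1))
crop('top0',195,125,345,250,5,'c1'); crop('top0',340,160,410,290,4,'c2')
E
```

```text
A all (array([491.2, 314.3]), array([73.8, 57.3]), -23.7, np.float64(11.1), 432)
   top (array([490.6, 312.9]), array([46.4, 26.9]), -17.2, np.float64(35.3), 169)
B all (array([ 614.7, -296.2]), array([75.3, 52.7]), -8.9, np.float64(10.6), 412)
   top (array([ 615.9, -295.6]), array([47.4, 26.9]), -11.3, np.float64(36.2), 156)
C all (array([ 488.9, -343.2]), array([76.2, 54.4]), -25.4, np.float64(11.1), 428)
   top (array([ 488. , -344.6]), array([47.2, 26.8]), -23.7, np.float64(36.2), 162)
lid all (array([ 373.6, -307.9]), array([126.7,  77.2]), -73.4, np.float64(8.8), 929)
   top (array([ 372.1, -306.9]), array([45.6, 24.4]), 10.8, np.float64(35.9), 153)
handle [ 311.2  -16.5 1275.9]
bay l [592.1  91.6  39. ]
bay r [ 598.8 -127.3   34.4]
bridge [640.3  89.3 126.9]
bridge r [ 651.1 -164.1  125.5]
table [286.6 185.3  -4.5]
base [481.8 113.9  12.1]
win [717.8  -3.   10.8]
grey [676.3  91.2 135. ]
```

View pics/c1.png

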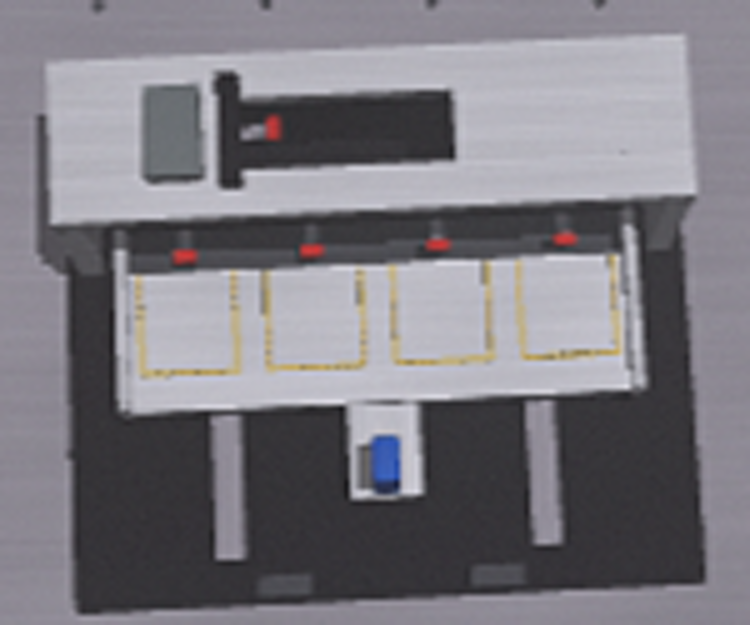

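View pics/c2.png

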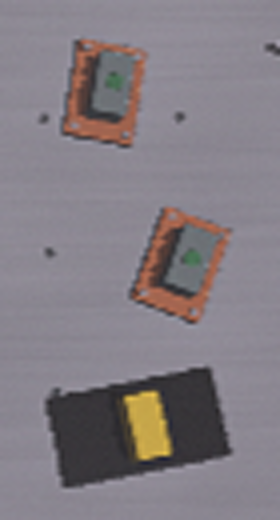

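```bash
cat >> h.py <<'E'
def stage(im,d):
    P=pts('top',d); H=cv2.cvtColor(im,cv2.COLOR_RGB2HSV)
    w=np.zeros(d.shape,bool);w[120:260,190:350]=1
    b=rect(P,w&(d>0)&(P[...,2]>.117)&(P[...,2]<.131))
    return b,P,H,w
E
python3 - <<'E'
from h import *
z=np.load('pics/top0.npz');im,d=z['im'],z['d']
b,P,H,w=stage(im,d); print('bridge',b)
deck=w&(d>0)&(P[...,2]>.028)&(P[...,2]<.045)&(H[...,1]<90); k,l,st,_=cv2.connectedComponentsWithStats(deck.astype(np.uint8)); deck=l==1+np.argmax(st[1:,4])
print('deck',rect(P,deck))
base=w&(d>0)&(P[...,2]>.004)&(P[...,2]<.018)
print('base',rect(P,base))
blue=w&(H[...,0]>105)&(H[...,0]<125)&(H[...,1]>150)&(H[...,2]>80)
v,u=np.where(blue);print('blue px',u.min(),u.max(),v.min(),v.max(),rect(P,blue&(d>0)))
red=w&((H[...,0]<8)|(H[...,0]>172))&(H[...,1]>120)
k,l,st,c=cv2.connectedComponentsWithStats(red.astype(np.uint8))
for i in range(1,k):
    if st[i,4]>4: print('red',c[i],np.round(np.median(P[(l==i)&(d>0)],0)*1000,1))
z=np.load('pics/side0.npz');im,d=z['im'],z['d'];P=pts('side',d);H=cv2.cvtColor(im,cv2.COLOR_RGB2HSV)
w=np.zeros(d.shape,bool);w[200:250,255:300]=1
blue=w&(H[...,0]>105)&(H[...,0]<125)&(H[...,1]>150)&(d>0)
v,u=np.where(blue);print('side blue',u.min(),u.max(),v.min(),v.max(),rect(P,blue),np.round([P[blue].min(0)*1000,P[blue].max(0)*1000]))
m=(d>0)&(P[...,2]>.117)&(P[...,2]<.131)&(P[...,0]>.55)&(P[...,0]<.8)&(abs(P[...,1])<.25)
print('side bridge',rect(P,m))
for nm,zl in (('A',(255,181)),('B',(321,299)),('C',(273,319))):
    print(nm,obj('side',im,d,*zl,16,.028,.06))
E
```

```text
bridge (array([679.6, -13.1]), array([344.9,  92.5]), -88.2, np.float64(126.7), 3273)
deck (array([563.8, -17.8]), array([298.2, 140.4]), -86.1, np.float64(35.8), 3021)
base (array([605.7, -15.1]), array([475.3, 416.1]), 89.1, np.float64(11.8), 5910)
blue px 270 274 213 220 (array([507.6, -20.4]), array([20.2, 10.9]), -0.9, np.float64(80.8), 39)
red [249.07142857 150.14285714] [677.7  38.1 135.3]
red [282.  173.5] [636.6 -50.7  46.4]
red [307.5 172.5] [ 639.5 -122.    44.7]
red [231.5 176. ] [631.3  92.5  45. ]
red [256.90909091 174.63636364] [635.5  20.2  45.1]
side blue 268 277 218 229 (array([508.4,   8.2]), array([74.7, 25.4]), -88.6, np.float64(65.8), 92) [[495. -29.  12.]
 [522.  45.  82.]]
side bridge (array([681. , -12.7]), array([348.9,  91.3]), -88.0, np.float64(127.1), 1703)
A (array([492.1, 311.6]), array([46.8, 29.5]), -17.3, np.float64(35.7), 62)
B (array([ 617.7, -295.2]), array([45.9, 29.6]), -10.8, np.float64(36.2), 172)
C (array([ 489.4, -345.1]), array([45.8, 29.6]), -26.1, np.float64(36.0), 202)
```

The picked modules all have a copper base and grey housing: A at (156,228), B at (367,183) and C at (385,225). I'm leaving the green ones alone. First move is to the handle at about (508,-19.5), with stage yaw about 2.1°.

```bash
python3 -m creep '[[0,22.1,-54,0,0,0,0.034],[0,22.1,-54,0,0,0,0.034],[0,22.1,-54,0,0,0,0.034],[0,22.1,-54,0,0,0,0.034],[0,22.1,-54,0,0,0,0.034]]' 40
python3 -m creep '[[0,22.1,-54,0,0,0,0.034],[0,22.1,-54,0,0,0,0.034],[0,22.1,-54,0,0,0,0.034],[0,22.1,-54,0,0,0,0.034],[0,22.1,-54,0,0,0,0.034]]'
python3 -m creep '[[0,22.1,-54,0,0,0,0.034],[0,22.1,-54,0,0,0,0.034],[0,0,0,0,0,0,0],[0,0,0,0,0,0,0]]'
```

```text
t: 0.72
eef_pos: [0.3542, 0.3576, 0.2311]
tool_rot: [-0.0, 0.099, 0.995, -0.0]
contact_force: [0.8, -0.5, 0.1]
gripper_width: 0.501
grasp_force: 0.0
t: 1.35
eef_pos: [0.4646, 0.0878, 0.2313]
tool_rot: [0.0, 0.014, 1.0, 0.0]
contact_force: [0.2, -0.1, -0.8]
gripper_width: 0.497
grasp_force: 0.0
t: 1.85
eef_pos: [0.5081, -0.018, 0.2309]
tool_rot: [-0.001, -0.019, 1.0, 0.0]
contact_force: [-0.6, 0.3, -0.0]
gripper_width: 0.499
grasp_force: 0.0
```

```bash
python3 -m creep '[[0,0,-1,-50,0,0,0],[0,0,0,-50,0,0,0],[0,0,0,-40,0,0,0],[0,0,0,-25,0,0,0],[0,0,0,-16,0,0,0]]'
python3 -m creep '[[0,0,0,0,0,0,0],[-1,0,0,0,0,0,0],[-1,0,0,0,0,0,0],[-1,0,0,0,0,0,0],[-1,0,0,0,0,0,0]]'
```

```text
t: 2.48
eef_pos: [0.5076, -0.0175, 0.049]
tool_rot: [-0.001, -0.021, 1.0, 0.0]
contact_force: [-0.0, 0.7, 0.7]
gripper_width: 0.496
grasp_force: 0.0
t: 3.1
eef_pos: [0.5094, -0.0177, 0.0515]
tool_rot: [0.001, -0.02, 1.0, 0.001]
contact_force: [-1.4, 5.3, 4.9]
gripper_width: 0.179
grasp_force: 40.9
```

```bash
python3 -m creep '[[-1,-12,-0.4,0,0,0,0],[-1,-12,-0.4,0,0,0,0],[-1,-12,-0.4,0,0,0,0],[-1,-12,-0.4,0,0,0,0],[-1,0,0,0,0,0,0]]'
```

```text
t: 3.72
eef_pos: [0.4611, -0.0193, 0.0515]
tool_rot: [0.001, -0.02, 1.0, 0.001]
contact_force: [-2.4, 5.5, 6.2]
gripper_width: 0.18
grasp_force: 43.2
```

```bash
python3 -m creep '[[-1,-10,-0.4,0,0,0,0],[-1,-10,-0.4,0,0,0,0],[-1,-2,0,0,0,0,0],[-1,0,0,0,0,0,0]]'; python3 - <<'E'
from h import *
im,d=snap('top','top1'); crop('top1',195,125,345,250,5,'c3')
b,P,H,w=stage(im,d)
red=w&((H[...,0]<8)|(H[...,0]>172))&(H[...,1]>120)
k,l,st,c=cv2.connectedComponentsWithStats(red.astype(np.uint8))
for i in range(1,k):
    if st[i,4]>4: print('red',c[i],np.round(np.median(P[(l==i)&(d>0)],0)*1000,1))
E
```

```text
t: 4.22
eef_pos: [0.456, -0.0196, 0.0541]
tool_rot: [0.017, -0.021, 1.0, 0.0]
contact_force: [36.2, 6.0, -29.0]
gripper_width: 0.178
grasp_force: 40.4
red [249.07142857 150.14285714] [677.4  38.  136.5]
red [283.14285714 190.07142857] [588.1 -52.7  44.9]
red [308.36363636 188.90909091] [ 590.6 -123.4   45. ]
red [257.9 191.3] [586.   17.8  45.4]
red [232.  192.5] [583.6  91.1  44.3]
```

```bash
python3 -m creep '[[-1,15,0.5,0,0,0,0],[-1,0,0,0,0,0,0],[0,0,0,0,0,0,0],[0,0,0,0,0,0,0],[0,0,0,0,0,0,0]]'
python3 -m creep '[[0,0,0,30,0,0,0],[0,0,0,50,0,0,0],[0,0,0,50,0,0,0],[0,0,0,40,0,0,0],[0,0,0,0,0,0,0]]'
python3 -m creep '[[0,5,55,0,0,0,-0.055],[0,5,55,0,0,0,-0.055],[0,5,55,0,0,0,-0.055],[0,5,55,0,0,0,-0.055],[0,5,40,0,0,0,-0.055]]'
python3 - <<'E'
from h import *
im,d=snap('top','top2')
b,P,H,w=stage(im,d); print(b)
red=w&((H[...,0]<8)|(H[...,0]>172))&(H[...,1]>120)
k,l,st,c=cv2.connectedComponentsWithStats(red.astype(np.uint8))
for i in range(1,k):
    if st[i,4]>4: print('red',c[i],np.round(np.mean(P[(l==i)&(d>0)],0)*1000,1))
deck=w&(d>0)&(P[...,2]>.030)&(P[...,2]<.043); k,l,st,_=cv2.connectedComponentsWithStats(deck.astype(np.uint8)); deck=l==1+np.argmax(st[1:,4]); print('deck',rect(P,deck))
yel=w&(H[...,0]>15)&(H[...,0]<35)&(H[...,1]>60)&(d>0)&(P[...,2]<.06)
yel=cv2.dilate(yel.astype(np.uint8),np.ones((3,3)))
k,l,st,c=cv2.connectedComponentsWithStats(yel)
for i in range(1,k):
    if st[i,4]>40: print('yel',st[i],rect(P,(l==i)&(d>0)&(P[...,2]>.03)&(P[...,2]<.043)))
crop('top2',195,125,345,250,5,'c3')
im,d=snap('side','side2');
P=pts('side',d)
deck=(d>0)&(P[...,2]>.030)&(P[...,2]<.0425)&(abs(P[...,1])<.18)&(P[...,0]>.45)&(P[...,0]<.7)
k,l,st,_=cv2.connectedComponentsWithStats(deck.astype(np.uint8)); deck=l==1+np.argmax(st[1:,4]); print('deck side',rect(P,deck))
E
```

```text
t: 4.9
eef_pos: [0.4531, -0.0215, 0.0503]
tool_rot: [-0.0, -0.019, 1.0, -0.0]
contact_force: [0.2, 0.7, 0.2]
gripper_width: 0.499
grasp_force: 0.0
t: 5.52
eef_pos: [0.4552, -0.0213, 0.2229]
tool_rot: [0.003, -0.019, 1.0, 0.001]
contact_force: [0.0, -0.3, -0.5]
gripper_width: 0.506
grasp_force: 0.0
t: 6.15
eef_pos: [0.4774, 0.2409, 0.2185]
tool_rot: [-0.001, 0.118, 0.993, -0.001]
contact_force: [-0.5, 0.2, -0.2]
gripper_width: 0.5
grasp_force: 0.0
(array([679.5, -13.2]), array([344.6,  92.5]), -88.0, np.float64(126.8), 3268)
red [249.07142857 150.14285714] [680.8  38.4 126.6]
red [308.22222222 187.44444444] [ 595.3 -124.2   44.4]
red [257.44444444 189.66666667] [590.6  19.4  45.6]
red [283.  188.5] [594.1 -52.9  40.7]
red [231.85714286 190.92857143] [588.7  91.7  42.4]
deck (array([525.4, -18.6]), array([296.5, 148.6]), 88.8, np.float64(35.9), 3061)
yel [298 190  23  23 185] (array([ 556.9, -125.9]), array([63.3, 62.8]), 1.6, np.float64(36.4), 182)
yel [273 192  23  22 176] (array([554.6, -55.1]), array([62.3, 62. ]), 89.1, np.float64(36.8), 175)
yel [222 194  23  23 187] (array([549.4,  90.4]), array([62.5, 61.8]), -86.9, np.float64(35.9), 185)
yel [247 195  23  20 145] (array([549.6,  18.6]), array([62.4, 55.4]), 89.2, np.float64(36.1), 143)
deck side (array([525.5,  -6.8]), array([287.9, 146.4]), 86.5, np.float64(36.3), 1602)
```

View pics/c3.png

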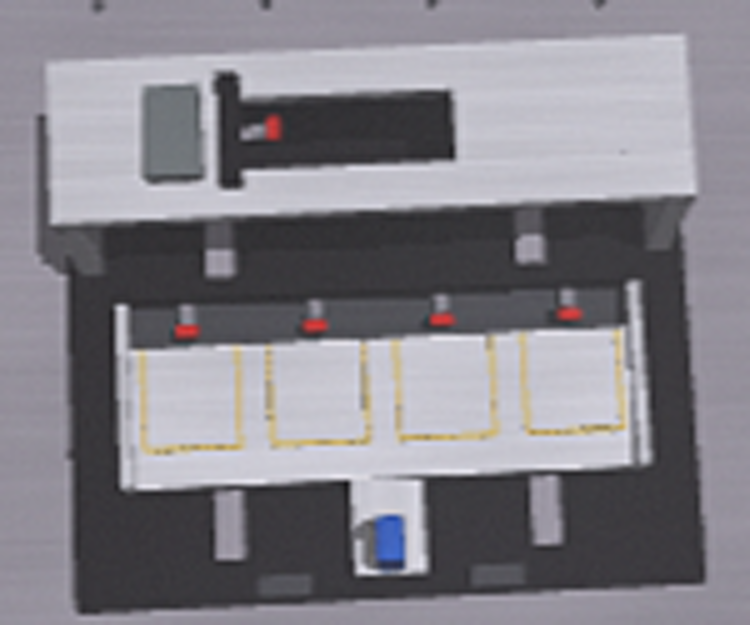

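```bash
cat >> h.py <<'E'
def px2w(n,u,v,z):
    p=camera_params(n);K=np.array(p['intrinsics']);T=np.array(p['cam_to_world'])
    r=T[:3,:3]@np.array([(u-K[0,2])/K[0,0],-(v-K[1,2])/K[1,1],-1]);o=T[:3,3]
    return np.round((o+r*(z-o[2])/r[2])[:2]*1000,1)
E
python3 - <<'E'
from h import *
f=lambda x,y,z:px2w('top',195+x/5-.4,125+y/5-.4,z)
for nm,x,y,z in (('rearL',131,347,.036),('rearR',623,327,.036),('b1 FL',146,452,.036),('b1 FR',240,447,.036),('b1 RL',140,348,.036),('b1 RR',238,345,.036),('b4 FL',528,433,.036),('b4 FR',622,427,.036),('b4 RL',522,332,.036),('b4 RR',617,328,.036),
 ('handle top',389,542,.082),('lev1',187,330,.045),('lev4',569,313,.045),('brFL',50,225,.127),('brFR',695,195,.127),('brRL',45,63,.127),('brRR',684,36,.127),('winFL',240,166,.127),('winFR',455,160,.127),('winRR',451,90,.127),('winRL',240,100,.127),('ilk',274,127,.136)):
    print(nm,f(x,y,z))
z=np.load('pics/top2.npz');im,d=z['im'],z['d']
print('A',obj('top',im,d,156,228,16,.028,.06))
E
```

```text
rearL [581.7 123.6]
rearR [ 589.3 -156. ]
b1 FL [521.2 114.9]
b1 FR [523.2  62.1]
b1 RL [581.  118.5]
b1 RR [582.  63.]
b4 FL [ 528.9 -100.3]
b4 FR [ 531.5 -153.5]
b4 RL [587.2 -98.4]
b4 RR [ 588.8 -152.6]
handle top [462.3 -20.8]
lev1 [589.   91.1]
lev4 [ 595.8 -124.7]
brFL [628.5 156.5]
brFR [ 640.4 -186.5]
brRL [718.3 160.1]
brRR [ 729.1 -183.9]
winFL [659.6  55.7]
winFR [661.4 -58.9]
winRR [700.4 -57.6]
winRL [696.2  55.6]
ilk [678.1  37.1]Traceback (most recent call last):
  File "<stdin>", line 7, in <module>
  File "h.py", line 26, in obj
    m=l==1+np.argmax(st[1:,4]); return rect(P,m)
           ~~~~~~~~~^^^^^^^^^^
    return _wrapfunc(a, 'argmax', axis=axis, out=out, **kwds)
    return bound(*args, **kwds)
ValueError: attempt to get argmax of an empty sequence
```

```bash
python3 - <<'E'
from h import *
z=np.load('pics/side2.npz');im,d=z['im'],z['d']
P=pts('side',d)
m=(d>0)&(P[...,2]>.03)&(P[...,2]<.045)&(abs(P[...,0]-.49)<.1)&(abs(P[...,1]-.31)<.08)
print(m.sum(), rect(P,m)); print('old view side A', np.load('pics/side0.npz')['d'][181,262])
z=np.load('pics/top2.npz');P=pts('top',z['d'])
m=(z['d']>0)&(P[...,2]>.02)&(P[...,2]<.045)&(abs(P[...,0]-.49)<.1)&(abs(P[...,1]-.31)<.08)
print(m.sum()); print('eef',get_obs()['eef_pos'])
crop('side2',200,130,320,220,5,'c4')
E
```

```text
60 (array([492.3, 313.7]), array([46.6, 32.9]), -25.0, np.float64(35.4), 60)
old view side A 1.4708246
3
eef [0.47719092 0.24377683 0.21844209]
```

View pics/c4.png

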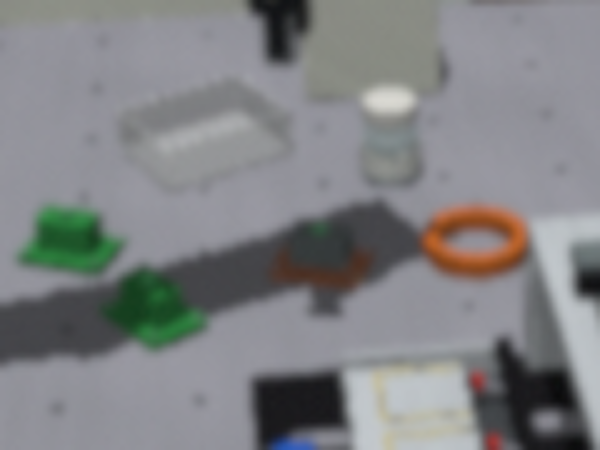

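A is still at (491.5,313), lying in the arm's shadow at crop pixel (322,255).

```bash
python3 -m creep '[[0.2,7,35,-20,0,0,-0.055],[0.2,7,34.5,-30,0,0,-0.055],[0.2,0,0,-50,0,0,0],[0.2,0,0,-50,0,0,0],[0.2,0,0,-30,0,0,0]]'
python3 -m creep '[[0.2,0,0,-14,0,0,0],[0.2,0,0,-6,0,0,0],[0.2,0,0,-6,0,0,0],[0.2,0,0,0,0,0,0]]'
```

```text
t: 6.88
eef_pos: [0.4906, 0.3056, 0.0365]
tool_rot: [-0.002, 0.172, 0.985, -0.002]
contact_force: [0.1, 0.8, -0.1]
gripper_width: 0.597
grasp_force: 0.0
t: 7.38
eef_pos: [0.4929, 0.3084, 0.0148]
tool_rot: [0.0, 0.172, 0.985, 0.0]
contact_force: [0.1, -0.1, 0.1]
gripper_width: 0.601
grasp_force: 0.0
```

```bash
python3 -m creep '[[0.2,-1,4.5,-2.5,0,0,0],[0.2,0,0,0,0,0,0],[-1,0,0,0,0,0,0],[-1,0,0,0,0,0,0],[-1,0,0,0,0,0,0]]' 60
python3 -m creep '[[-1,0,0,0,0,0,0],[-1,0,0,0,0,0,0]]'; python3 - <<'E'
from h import *
z=np.load('pics/side2.npz')
im,d=snap('side','side3'); crop('side3',200,130,320,220,5,'c5')
E
```

```text
t: 8.0
eef_pos: [0.4919, 0.3131, 0.0123]
tool_rot: [0.0, 0.172, 0.985, 0.0]
contact_force: [-0.5, 0.1, 4.8]
gripper_width: 0.29
grasp_force: 60.6
t: 8.25
eef_pos: [0.4919, 0.3131, 0.0123]
tool_rot: [0.0, 0.172, 0.985, 0.0]
contact_force: [-0.9, -0.4, 5.8]
gripper_width: 0.293
grasp_force: 60.6
```

```bash
python3 -m creep '[[-1,0,0,20,0,0,0],[-1,0,0,50,0,0,0],[-1,0,0,50,0,0,0],[-1,0,0,20,0,0,0],[-1,0,0,0,0,0,0]]'; python3 -c "
from h import *
o=get_obs();print(o['tool_rot'])"
```

```text
t: 8.93
eef_pos: [0.4923, 0.313, 0.1539]
tool_rot: [0.001, 0.172, 0.985, 0.001]
contact_force: [-0.7, 0.4, -3.5]
gripper_width: 0.289
grasp_force: 59.8
[0.00108611 0.17224724 0.98505229 0.00130452]
```

```bash
python3 -m creep '[[-1,13.8,-44.6,0,0,0,0.076],[-1,13.8,-44.6,0,0,0,0.076],[-1,13.8,-44.6,0,0,0,0.076],[-1,13.8,-44.6,0,0,0,0.076],[-1,13.8,-44.6,0,0,0,0.076]]'
python3 -m creep '[[-1,0,0,-30,0,0,0],[-1,0,0,-30,0,0,0],[-1,0,0,-20,0,0,0],[-1,0,0,0,0,0,0],[-1,0,0,0,0,0,0]]'
python3 - <<'E'
from h import *
im,d=snap('side','side4'); P=pts('side',d); H=cv2.cvtColor(im,cv2.COLOR_RGB2HSV)
m=(H[...,0]<15)&(H[...,1]>90)&(d>0)&(P[...,2]>.04)&(P[...,2]<.11)&(P[...,1]>.04)&(P[...,1]<.2)&(P[...,0]<.65)&(P[...,0]>.48)
print(rect(P,m),P[m].min(0),P[m].max(0))
crop('side4',240,140,360,230,6,'c6')
E
```

```text
t: 9.55
eef_pos: [0.5595, 0.0879, 0.1502]
tool_rot: [-0.002, -0.018, 1.0, -0.0]
contact_force: [1.2, 0.5, -3.0]
gripper_width: 0.29
grasp_force: 65.3
t: 10.18
eef_pos: [0.5604, 0.0896, 0.0719]
tool_rot: [-0.0, -0.017, 1.0, -0.0]
contact_force: [-0.6, -0.1, -2.8]
gripper_width: 0.289
grasp_force: 65.5
(array([559.4,  95.9]), array([71. , 69.5]), -89.4, np.float64(67.1), 112) [0.5243301  0.06006841 0.04109341] [0.59436827 0.13101112 0.07205997]
```

View pics/c6.png

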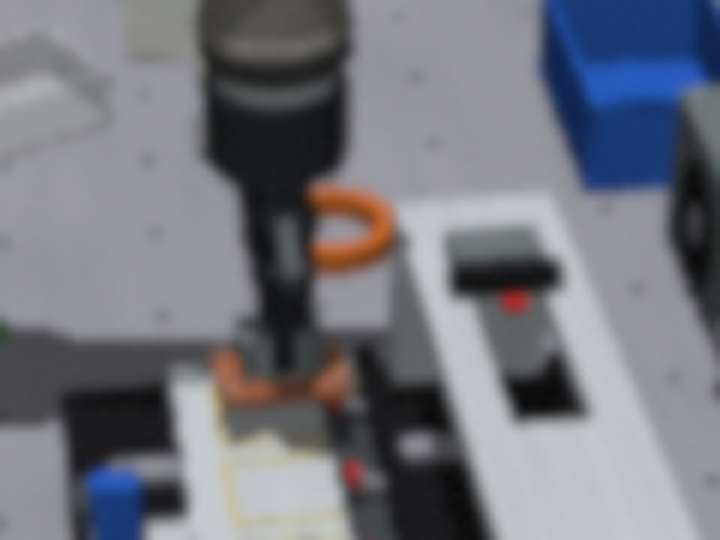

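The module hangs level over bay 1 at crop pixel (280,385). Its centre is x≈559.4, so I shift by +2 mm and lower it.

```bash
python3 -m creep '[[-1,2,0,-10,0,0,0],[-1,0,0,-8,0,0,0],[-1,0,0,-6,0,0,0],[-1,0,0,-1,0,0,0],[-1,0,0,0,0,0,0]]'
python3 -m creep '[[0,0,0,0,0,0,0],[0,0,0,0,0,0,0],[0,0,0,30,0,0,0],[0,0,0,50,0,0,0],[0,0,0,50,0,0,0]]'
```

```text
t: 10.85
eef_pos: [0.5644, 0.0898, 0.0483]
tool_rot: [0.002, -0.017, 1.0, 0.0]
contact_force: [-0.7, -0.4, 9.7]
gripper_width: 0.294
grasp_force: 67.3
t: 11.48
eef_pos: [0.5621, 0.0896, 0.1777]
tool_rot: [-0.001, -0.017, 1.0, -0.0]
contact_force: [1.7, 1.2, -0.1]
gripper_width: 0.499
grasp_force: 0.0
```

```bash
python3 -m creep '[[0,0,-50,20,0,0,-0.032],[0,0,-50,0,0,0,-0.032],[0,0,-50,0,0,0,-0.032],[0,0,0,0,0,0,0]]'; cat >> h.py <<'E'
def near(n,im,d,x,y,r,zlo,zhi):
    P=pts(n,d); m=(d>0)&(P[...,2]>zlo)&(P[...,2]<zhi)&(np.hypot(P[...,0]-x,P[...,1]-y)<r)
    return rect(P,m) if m.sum()>8 else None
E
python3 - <<'E'
from h import *
for n in('top','side'):
    im,d=snap(n,n+'5')
    print(n,'bay1',near(n,im,d,.561,.09,.05,.062,.085),'B',near(n,im,d,.616,-.296,.1,.028,.045),'C',near(n,im,d,.488,-.345,.07,.028,.045),'lid',near(n,im,d,.372,-.307,.05,.028,.045))
E
```

```text
t: 11.98
eef_pos: [0.5618, -0.0657, 0.1969]
tool_rot: [0.0, 0.035, 0.999, -0.001]
contact_force: [-0.0, 0.4, -0.1]
gripper_width: 0.503
grasp_force: 0.0
top bay1 (array([562.4,  87.7]), array([46.2, 24.7]), 0.2, np.float64(72.0), 160) B (array([ 616.2, -295.7]), array([46.9, 25.9]), -11.0, np.float64(36.0), 148) C (array([ 487.6, -343.7]), array([46.2, 25.7]), -23.2, np.float64(36.3), 157) lid (array([ 372.1, -306.7]), array([45.7, 25.5]), 11.5, np.float64(36.1), 149)
side bay1 (array([563.8,  86.1]), array([43.6, 26.8]), -3.6, np.float64(71.2), 88) B (array([ 617.7, -295.6]), array([45.7, 28.6]), -12.8, np.float64(36.0), 172) C (array([ 489.4, -344.8]), array([45.8, 27.8]), -21.8, np.float64(35.8), 202) lid (array([ 373.8, -308. ]), array([45.7, 26.4]), 9.8, np.float64(35.9), 171)
```

```bash
python3 -m creep '[[0.2,10.9,-46,0,0,0,-0.0254],[0.2,10.9,-46,0,0,0,-0.0254],[0.2,10.9,-46,0,0,0,-0.0254],[0.2,10.9,-46,0,0,0,-0.0254],[0.2,10.9,-46,0,0,0,-0.0254]]'
python3 -m creep '[[0.2,0,0,-50,0,0,0],[0.2,0,0,-50,0,0,0],[0.2,0,0,-30,0,0,0],[0.2,0,0,0,0,0,0],[0.2,0,0,0,0,0,0]]'
```

```text
t: 12.7
eef_pos: [0.6183, -0.2892, 0.1963]
tool_rot: [-0.0, 0.093, 0.996, 0.001]
contact_force: [1.1, -0.4, -0.5]
gripper_width: 0.6
grasp_force: 0.0
t: 13.32
eef_pos: [0.6184, -0.2897, 0.068]
tool_rot: [0.001, 0.094, 0.996, -0.0]
contact_force: [-0.7, 0.8, -0.2]
gripper_width: 0.603
grasp_force: 0.0
```

```bash
python3 -m creep '[[0.2,-2,-6,-20,0,0,0],[0.2,0,0,-22,0,0,0],[0.2,0,0,-8,0,0,0],[0.2,0,0,-5.5,0,0,0],[0.2,0,0,0,0,0,0]]'
python3 -m creep '[[-1,0,0,0,0,0,0],[-1,0,0,0,0,0,0],[-1,0,0,0,0,0,0],[-1,0,0,0,0,0,0],[-1,0,0,0,0,0,0]]' 60
```

```text
t: 13.95
eef_pos: [0.615, -0.2961, 0.011]
tool_rot: [-0.0, 0.094, 0.996, 0.0]
contact_force: [0.9, -0.4, -0.2]
gripper_width: 0.594
grasp_force: 0.0
t: 14.58
eef_pos: [0.6157, -0.2965, 0.0122]
tool_rot: [0.001, 0.094, 0.996, -0.0]
contact_force: [0.1, 1.1, 5.9]
gripper_width: 0.292
grasp_force: 60.5
```

```bash
python3 -m creep '[[-1,0,0,20,0,0,0],[-1,0,0,50,0,0,0],[-1,0,0,50,0,0,0],[-1,0,0,30,0,0,0],[-1,0,0,0,0,0,0]]'; python3 -c "
from h import *
o=get_obs();print(o['tool_rot'])"
```

```text
t: 15.2
eef_pos: [0.6163, -0.2973, 0.1648]
tool_rot: [0.003, 0.094, 0.996, -0.001]
contact_force: [0.1, -0.7, -2.7]
gripper_width: 0.291
grasp_force: 59.6
[ 2.64553554e-03  9.44502192e-02  9.95525787e-01 -7.52035582e-04]
```

```bash
python3 -m creep '[[-1,-12,42.8,0,0,0,0.0555],[-1,-12,42.8,0,0,0,0.0555],[-1,-12,42.8,0,0,0,0.0555],[-1,-12,42.8,0,0,0,0.0555],[-1,0,0,0,0,0,0]]'
python3 -m creep '[[-1,0,0,-40,0,0,0],[-1,0,0,-35,0,0,0],[-1,0,0,-10,0,0,0],[-1,0,0,0,0,0,0],[-1,0,0,0,0,0,0]]'
python3 - <<'E'
from h import *
im,d=snap('side','side6'); P=pts('side',d); H=cv2.cvtColor(im,cv2.COLOR_RGB2HSV)
m=(H[...,0]<15)&(H[...,1]>90)&(d>0)&(P[...,2]>.058)&(P[...,2]<.11)&(P[...,1]>-.2)&(P[...,1]<-.05)&(P[...,0]<.65)&(P[...,0]>.48)
print(rect(P,m),P[m].min(0),P[m].max(0))
E
```

```text
t: 15.82
eef_pos: [0.5652, -0.12, 0.1596]
tool_rot: [-0.002, -0.02, 1.0, 0.001]
contact_force: [0.3, -0.0, -2.6]
gripper_width: 0.294
grasp_force: 59.8
t: 16.45
eef_pos: [0.568, -0.1256, 0.0775]
tool_rot: [0.001, -0.016, 1.0, -0.0]
contact_force: [-0.6, 0.0, -1.7]
gripper_width: 0.29
grasp_force: 59.6
(array([ 570.5, -131.6]), array([71.7, 44.7]), 1.2, np.float64(73.3), 167) [ 0.53454702 -0.15439397  0.06448321] [ 0.60661442 -0.10963569  0.0833693 ]
```

```bash
python3 -m creep '[[-1,-0.5,0,-12,0,0,0],[-1,0,0,-10,0,0,0],[-1,0,0,-6,0,0,0],[-1,0,0,-2,0,0,0],[-1,0,0,0,0,0,0]]'
python3 -m creep '[[0,0,0,0,0,0,0],[0,0,0,0,0,0,0],[0,0,0,30,0,0,0],[0,0,0,50,0,0,0],[0,0,0,50,0,0,0]]'
python3 -m creep '[[0,-50,0,0,0,0,0],[0,-50,0,0,0,0,0],[0,0,0,0,0,0,0]]'
python3 - <<'E'
from h import *
for n in('top','side'):
    im,d=snap(n,n+'7')
    print(n,'bay1',near(n,im,d,.561,.09,.05,.062,.085),'bay4',near(n,im,d,.568,-.126,.05,.062,.085),'C',near(n,im,d,.488,-.345,.07,.028,.045),'lid',near(n,im,d,.372,-.307,.05,.028,.045))
E
```

```text
t: 17.12
eef_pos: [0.5689, -0.1248, 0.048]
tool_rot: [0.002, -0.017, 1.0, 0.0]
contact_force: [0.4, 2.0, 11.1]
gripper_width: 0.288
grasp_force: 61.5
t: 17.75
eef_pos: [0.566, -0.1251, 0.1771]
tool_rot: [-0.001, -0.016, 1.0, -0.0]
contact_force: [0.7, 0.5, 0.7]
gripper_width: 0.499
grasp_force: 0.0
t: 18.12
eef_pos: [0.4623, -0.1254, 0.1757]
tool_rot: [-0.002, -0.016, 1.0, 0.001]
contact_force: [-0.1, 1.1, -0.5]
gripper_width: 0.502
grasp_force: 0.0
top bay1 (array([565.3,  87.7]), array([45.8, 25. ]), 0.7, np.float64(71.9), 160) bay4 (array([ 579.4, -115.3]), array([21.4,  5.6]), -1.8, np.float64(72.0), 17) C (array([ 487.7, -344.3]), array([46.3, 26.8]), -19.5, np.float64(36.0), 155) lid (array([ 372.2, -307. ]), array([45.8, 24.3]), 11.1, np.float64(36.1), 150)
side bay1 (array([566.8,  87.8]), array([46.1, 28.1]), 4.9, np.float64(71.7), 93) bay4 (array([ 571.2, -126.4]), array([46. , 28.9]), 0.4, np.float64(71.4), 134) C (array([ 489.2, -344.7]), array([47.1, 28.3]), -20.8, np.float64(36.1), 199) lid (array([ 373.8, -307.5]), array([46. , 25.9]), 8.7, np.float64(35.8), 178)
```

```bash
python3 - <<'E'
from h import *
for t in ('top2','top5','top7'):
    z=np.load(f'pics/{t}.npz');im,d=z['im'],z['d'];b,P,H,w=stage(im,d)
    blue=w&(H[...,0]>105)&(H[...,0]<125)&(H[...,1]>150)&(H[...,2]>80);v,u=np.where(blue);print(t,'blue',u.mean() if len(u) else None,v.mean() if len(u) else None)
    red=w&((H[...,0]<8)|(H[...,0]>172))&(H[...,1]>150)
    k,l,st,c=cv2.connectedComponentsWithStats(red.astype(np.uint8))
    print([(np.round(c[i],1).tolist(),int(st[i,4])) for i in range(1,k) if st[i,4]>3])
crop('top7',200,165,340,250,5.6,'c7')
E
```

```text
top2 blue 272.6111111111111 232.22222222222223
[([249.3, 150.1], 10), ([308.5, 187.5], 8), ([257.5, 189.5], 8), ([282.5, 188.5], 8), ([231.8, 190.4], 9)]
top5 blue None None
[([249.4, 149.9], 11), ([257.6, 188.6], 8)]
top7 blue None None
[([249.2, 149.9], 9), ([257.4, 187.9], 11), ([282.5, 186.5], 8)]
```

View pics/c7.png

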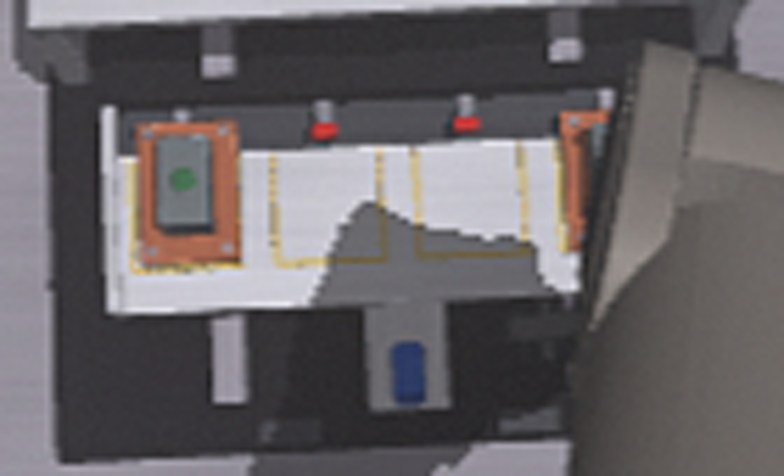

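The carriage has crept in by about 5 mm (levers moved from v=189.5 to 187.9), so bay 3 is now near x=571. Both placed modules sit in their outlines, at crop pixels (188,192) and (580,180).

```bash
python3 -m creep '[[0.2,5.2,-43.8,0,0,0,-0.0834],[0.2,5.2,-43.8,0,0,0,-0.0834],[0.2,5.2,-43.8,0,0,0,-0.0834],[0.2,5.2,-43.8,0,0,0,-0.0834],[0.2,5.2,-43.8,0,0,0,-0.0834]]'
python3 -m creep '[[0.2,0,0,-50,0,0,0],[0.2,0,0,-50,0,0,0],[0.2,0,0,-15,0,0,0],[0.2,0,0,0,0,0,0],[0.2,0,0,0,0,0,0]]'
```

```text
t: 18.85
eef_pos: [0.4943, -0.3458, 0.176]
tool_rot: [0.0, 0.191, 0.982, -0.0]
contact_force: [-0.5, 0.2, -0.2]
gripper_width: 0.603
grasp_force: 0.0
t: 19.48
eef_pos: [0.494, -0.345, 0.0631]
tool_rot: [0.002, 0.191, 0.982, -0.001]
contact_force: [-0.5, 0.3, 0.3]
gripper_width: 0.604
grasp_force: 0.0
```

```bash
python3 -m creep '[[0.2,-6,0.5,-20,0,0,0],[0.2,0,0,-18,0,0,0],[0.2,0,0,-8,0,0,0],[0.2,0,0,-5,0,0,0],[0.2,0,0,0,0,0,0]]'
python3 -m creep '[[-1,0,0,0,0,0,0],[-1,0,0,0,0,0,0],[-1,0,0,0,0,0,0],[-1,0,0,0,0,0,0],[-1,0,0,0,0,0,0]]' 60
python3 -m creep '[[-1,0,0,20,0,0,0],[-1,0,0,50,0,0,0],[-1,0,0,50,0,0,0],[-1,0,0,30,0,0,0],[-1,0,0,0,0,0,0]]'
```

```text
t: 20.1
eef_pos: [0.4867, -0.3436, 0.0103]
tool_rot: [0.0, 0.191, 0.982, 0.0]
contact_force: [-0.5, 0.3, -0.7]
gripper_width: 0.604
grasp_force: 0.0
t: 20.72
eef_pos: [0.487, -0.3439, 0.0109]
tool_rot: [0.001, 0.191, 0.982, -0.0]
contact_force: [0.0, -0.3, 6.4]
gripper_width: 0.296
grasp_force: 60.4
t: 21.35
eef_pos: [0.4877, -0.3445, 0.1634]
tool_rot: [0.003, 0.191, 0.982, -0.001]
contact_force: [0.2, -0.0, -1.7]
gripper_width: 0.293
grasp_force: 59.6
```

```bash
python3 -m creep '[[-1,13.9,48.4,0,0,0,0.0697],[-1,13.9,48.4,0,0,0,0.0697],[-1,13.9,48.4,0,0,0,0.0697],[-1,13.9,48.4,0,0,0,0.0697],[-1,13.9,48.4,0,0,0,0.0697]]'
python3 -m creep '[[-1,13.9,48.4,0,0,0,0.0697],[-1,0,0,-40,0,0,0],[-1,0,0,-35,0,0,0],[-1,0,0,-10,0,0,0],[-1,0,0,0,0,0,0]]'
python3 - <<'E'
from h import *
im,d=snap('side','side8'); P=pts('side',d); H=cv2.cvtColor(im,cv2.COLOR_RGB2HSV)
m=(H[...,0]<15)&(H[...,1]>90)&(d>0)&(P[...,2]>.058)&(P[...,2]<.11)&(P[...,1]>-.09)&(P[...,1]<0.05)&(P[...,0]<.65)&(P[...,0]>.48)
print(rect(P,m),P[m].min(0),P[m].max(0)); print(get_obs()['eef_pos'],get_obs()['gripper_width'])
E
```

```text
t: 21.98
eef_pos: [0.5551, -0.0998, 0.159]
tool_rot: [-0.001, 0.017, 1.0, 0.0]
contact_force: [0.5, 0.8, -1.3]
gripper_width: 0.291
grasp_force: 59.6
t: 22.6
eef_pos: [0.5692, -0.0534, 0.0747]
tool_rot: [-0.001, -0.017, 1.0, -0.0]
contact_force: [0.7, -0.3, -2.2]
gripper_width: 0.294
grasp_force: 59.6
(array([571.4, -58.9]), array([71.6, 44. ]), 1.8, np.float64(71.6), 148) [ 0.53515014 -0.08184522  0.06328758] [ 0.6076037  -0.03774619  0.07594797]
[ 0.57014711 -0.05350445  0.07570275] 0.2949063417245815
```

```bash
python3 -m creep '[[-1,1,0,-12,0,0,0],[-1,0,0,-10,0,0,0],[-1,0,0,-4.5,0,0,0],[-1,0,0,-1.5,0,0,0],[-1,0,0,0,0,0,0]]'
python3 -m creep '[[0,0,0,0,0,0,0],[0,0,0,0,0,0,0],[0,0,0,30,0,0,0],[0,0,0,50,0,0,0],[0,0,0,50,0,0,0]]'
python3 -m creep '[[0,0,60,0,0,0,0],[0,0,60,0,0,0,0],[0,0,60,0,0,0,0],[0,0,60,0,0,0,0],[0,0,0,0,0,0,0]]'
python3 - <<'E'
from h import *
for n in('top','side'):
    im,d=snap(n,n+'9')
    print(n,[near(n,im,d,x,y,.045,.062,.085) for x,y in ((.565,.089),(.571,-.054),(.572,-.126))])
b,P,H,w=stage(*[np.load('pics/top9.npz')[k] for k in('im','d')])
crop('top9',200,120,340,250,4.6,'c9')
E
```

```text
t: 23.28
eef_pos: [0.571, -0.0532, 0.0474]
tool_rot: [0.0, -0.017, 1.0, -0.0]
contact_force: [0.7, -0.1, -1.7]
gripper_width: 0.288
grasp_force: 59.9
t: 23.9
eef_pos: [0.5708, -0.0532, 0.1788]
tool_rot: [-0.0, -0.017, 1.0, -0.0]
contact_force: [1.1, 0.3, -0.3]
gripper_width: 0.501
grasp_force: 0.0
t: 24.52
eef_pos: [0.5699, 0.1941, 0.1773]
tool_rot: [0.0, -0.022, 1.0, 0.002]
contact_force: [0.0, -0.1, -0.9]
gripper_width: 0.504
grasp_force: 0.0
top [(array([564.9,  88. ]), array([46.8, 24.8]), 1.4, np.float64(72.3), 161), (array([571.7, -54.1]), array([47.1, 25.7]), 2.6, np.float64(72.1), 160), (array([ 568.3, -125.4]), array([44.9, 25.7]), 0.2, np.float64(71.6), 160)]
side [(array([566.8,  88.9]), array([45.9, 31.1]), 4.1, np.float64(71.3), 91), (array([573.4, -54.4]), array([47.4, 30.3]), 6.6, np.float64(71.7), 122), (array([ 571.2, -126.6]), array([46.8, 28.3]), 5.2, np.float64(71.8), 138)]
```

View pics/c9.png

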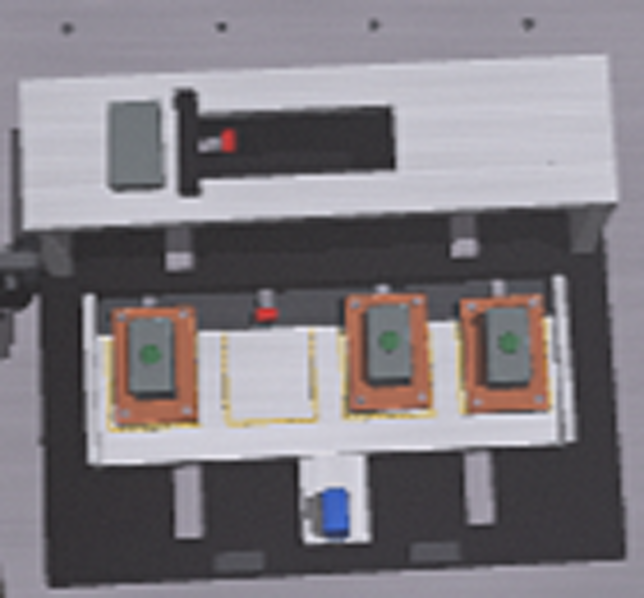

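```bash
python3 - <<'E'
from h import *
z=np.load('pics/top9.npz');im=z['im'].astype(float);d=z['d']
S=im.max(2)-im.min(2); G=im.mean(2)
def edge(p,t):  # subpixel crossings
    s=p-t; i=np.where(s[:-1]*s[1:]<0)[0]; return [round(k+s[k]/(s[k]-s[k+1]),2) for k in i]
for nm,us in (('m1',(228,238)),('m3',(279,288)),('m4',(304,314))):
    mm=[]
    for u in range(*us):
        e=edge(S[180:215,u],45); 
        if len(e)>=2: mm.append((180+e[0],180+e[-1]))
    mm=np.array(mm); lo,hi=np.median(mm,0); uc=np.mean(us)
    print(nm,lo,hi,px2w('top',uc,lo,.044),px2w('top',uc,hi,.044))
L=[];F=[]
for u in list(range(250,270)):
    e=[x for x in edge(G[180:200,u],130)]; L.append((u,180+e[-1]) if e else None)
for u in list(range(228,262))+list(range(284,315)):
    e=edge(G[205:230,u],110); F.append((u,205+e[0]) if e else None)
for nm,A in(('rear',L),('front',F)):
    A=np.array([a for a in A if a]); p=np.polyfit(*A.T,1); r=A[:,1]-np.polyval(p,A[:,0]); A=A[abs(r)<1]; p=np.polyfit(*A.T,1)
    print(nm,len(A),p,[px2w('top',u,np.polyval(p,u),.036) for u in (233,258,284,309)])
E
```

```text
m1 186.4 212.875 [601.4  88.4] [525.5  88.4]
m3 183.42 210.64 [608.  -54.5] [529.7 -53. ]
m4 184.13 208.62 [ 605.  -126.7] [ 534.4 -124.7]
rear 19 [-6.80234060e-02  2.08369868e+02] [array([585.5,  89.1]), array([589.4,  18.1]), array([593.5, -55.8]), array([ 597.5, -127.2])]Traceback (most recent call last):
  File "<stdin>", line 19, in <module>
    raise TypeError("expected non-empty vector for x")
TypeError: expected non-empty vector for x
```

Measured against the deck edge, module 4 sits about 4.4 mm short while the others are within about 1 mm. I'll re-grip it, lift slightly and move it forward.

```bash
python3 -m creep '[[0,0,-53.3,0,0,0,0],[0,0,-53.3,0,0,0,0],[0,0,-53.3,0,0,0,0],[0,0,-53.3,0,0,0,0],[0,0,-53.3,0,0,0,0]]'
python3 -m creep '[[0,0,-53.3,0,0,0,0],[0,0,0,-50,0,0,0],[0,0,0,-40,0,0,0],[0,0,0,0,0,0,0],[0,0,0,0,0,0,0]]'
```

```text
t: 25.25
eef_pos: [0.5701, -0.0838, 0.1777]
tool_rot: [0.0, -0.015, 1.0, -0.0]
contact_force: [0.7, -0.3, 0.5]
gripper_width: 0.498
grasp_force: 0.0
t: 25.88
eef_pos: [0.5715, -0.1343, 0.0888]
tool_rot: [0.001, -0.016, 1.0, -0.0]
contact_force: [-1.2, 0.2, 0.1]
gripper_width: 0.498
grasp_force: 0.0
```

```bash
python3 -m creep '[[0,-2,8.5,0,0,0,0],[0,0,0,-20,0,0,0],[0,0,0,-16,0,0,0],[0,0,0,-5,0,0,0],[0,0,0,0,0,0,0]]'
python3 -m creep '[[-1,0,0,0,0,0,0],[-1,0,0,0,0,0,0],[-1,0,0,0,0,0,0],[-1,0,0,0,0,0,0],[-1,0,0,0,0,0,0]]'
python3 -m creep '[[-1,0,0,10,0,0,0],[-1,0,0,5,0,0,0],[-1,4.5,0,0,0,0,0],[-1,0,0,0,0,0,0]]'
```

```text
t: 26.5
eef_pos: [0.5689, -0.1245, 0.0463]
tool_rot: [-0.0, -0.017, 1.0, 0.0]
contact_force: [0.6, 0.0, 0.2]
gripper_width: 0.499
grasp_force: 0.0
t: 27.12
eef_pos: [0.5695, -0.1247, 0.047]
tool_rot: [0.001, -0.017, 1.0, -0.0]
contact_force: [-0.6, -0.6, 5.2]
gripper_width: 0.294
grasp_force: 59.8
t: 27.62
eef_pos: [0.5738, -0.1243, 0.0612]
tool_rot: [0.0, -0.017, 1.0, 0.0]
contact_force: [-0.5, 0.3, -2.9]
gripper_width: 0.294
grasp_force: 59.0
```

```bash
python3 -m creep '[[-1,0,-1,-7,0,0,0],[-1,0,0,-5,0,0,0],[-1,0,0,-2,0,0,0],[-1,0,0,0,0,0,0]]'
python3 -m creep '[[0,0,0,0,0,0,0],[0,0,0,0,0,0,0],[0,0,0,30,0,0,0],[0,0,0,50,0,0,0],[0,0,0,50,0,0,0]]'
python3 -m creep '[[0,0,-60,0,0,0,0],[0,0,-60,0,0,0,0],[0,0,-60,0,0,0,0],[0,0,-60,0,0,0,0],[0,0,0,0,0,0,0]]'
python3 - <<'E'
from h import *
im0,d=snap('top','top10');snap('side','side10');im=im0.astype(float)
S=im.max(2)-im.min(2); G=im.mean(2)
def edge(p,t):
    s=p-t; i=np.where(s[:-1]*s[1:]<0)[0]; return [k+s[k]/(s[k]-s[k+1]) for k in i]
for nm,us in (('m1',(228,238)),('m3',(279,288)),('m4',(304,314))):
    lo=np.median([180+edge(S[180:215,u],45)[0] for u in range(*us)]); print(nm,px2w('top',np.mean(us),lo,.044))
A=np.array([(u,180+edge(G[180:200,u],130)[-1]) for u in range(250,270) if edge(G[180:200,u],130)]);p=np.polyfit(*A.T,1)
print('deck bay2',px2w('top',258,np.polyval(p,258),.036))
for x,y in ((.565,.089),(.571,-.054),(.572,-.126)): print(near('top',im0,d,x,y,.045,.062,.085))
blue=(H:=cv2.cvtColor(im0,cv2.COLOR_RGB2HSV))[...,0]; m=(blue>105)&(blue<125)&(H[...,1]>150)&(H[...,2]>80); m[:205]=0;m[260:]=0;m[:,:255]=0;m[:,300:]=0
P=pts('top',d); print('handle',rect(P,m&(d>0)&(P[...,2]>.07)), [np.round(a.mean(),1) for a in np.where(m)])
E
```

```text
t: 28.12
eef_pos: [0.5734, -0.1255, 0.0472]
tool_rot: [-0.0, -0.017, 1.0, 0.0]
contact_force: [0.3, -0.3, -1.9]
gripper_width: 0.29
grasp_force: 59.1
t: 28.75
eef_pos: [0.5732, -0.1255, 0.1787]
tool_rot: [-0.0, -0.017, 1.0, -0.0]
contact_force: [0.8, -0.2, 0.1]
gripper_width: 0.499
grasp_force: 0.0
t: 29.38
eef_pos: [0.5707, -0.3726, 0.1777]
tool_rot: [-0.0, -0.013, 1.0, -0.002]
contact_force: [1.1, 0.1, -0.5]
gripper_width: 0.499
grasp_force: 0.0
m1 [602.1  88.4]
m3 [608.1 -54.5]
m4 [ 610.  -126.9]
deck bay2 [590.5  18.1]
(array([565.9,  87.6]), array([45.9, 25.1]), -0.2, np.float64(72.0), 158)
(array([572.2, -53.2]), array([45.5, 25. ]), -0.5, np.float64(71.8), 160)
(array([ 573.8, -126.2]), array([46.3, 26.3]), 2.3, np.float64(72.0), 163)
handle (array([470.7, -20.7]), array([23.6, 12.4]), 8.8, np.float64(80.1), 43) [np.float64(230.1), np.float64(272.4)]
```

All three modules are aligned in their bays. Next is the handle, to push the carriage home.

```bash
python3 -m creep '[[0,-15,50.2,0,0,0,0],[0,-15,50.2,0,0,0,0],[0,-15,50.2,0,0,0,0],[0,-15,50.2,0,0,0,0],[0,-15,50.2,0,0,0,0]]'
python3 -m creep '[[0,-15,50.2,0,0,0,0],[0,-15,50.2,0,0,0,0],[0,0,0,-50,0,0,0],[0,0,0,0,0,0,0],[0,0,0,0,0,0,0]]'
```

```text
t: 30.1
eef_pos: [0.4978, -0.1107, 0.1775]
tool_rot: [0.0, -0.019, 1.0, 0.001]
contact_force: [0.7, 0.3, -0.5]
gripper_width: 0.499
grasp_force: 0.0
t: 30.72
eef_pos: [0.4689, -0.014, 0.1283]
tool_rot: [0.0, -0.017, 1.0, 0.0]
contact_force: [0.6, 0.2, 0.5]
gripper_width: 0.5
grasp_force: 0.0
```

```bash
python3 -m creep '[[0,-3,-7,-10,0,0,0],[0,0,0,-40,0,0,0],[0,0,0,-20,0,0,0],[0,0,0,-6,0,0,0],[0,0,0,0,0,0,0]]'
python3 -m creep '[[-1,0,0,0,0,0,0],[-1,0,0,0,0,0,0],[-1,0,0,0,0,0,0],[-1,0,0,0,0,0,0],[-1,0,0,0,0,0,0]]' 40
python3 -m creep '[[-1,6,0.2,0,0,0,0],[-1,10,0.3,0,0,0,0],[-1,10,0.4,0,0,0,0],[-1,10,0.3,0,0,0,0],[-1,10,0.4,0,0,0,0]]'
```

```text
t: 31.35
eef_pos: [0.4657, -0.0217, 0.0517]
tool_rot: [0.0, -0.017, 1.0, -0.0]
contact_force: [0.5, -0.1, 0.9]
gripper_width: 0.498
grasp_force: 0.0
t: 31.98
eef_pos: [0.4663, -0.0192, 0.0524]
tool_rot: [0.001, -0.018, 1.0, 0.001]
contact_force: [-0.1, 5.7, 5.1]
gripper_width: 0.179
grasp_force: 40.0
t: 32.6
eef_pos: [0.5121, -0.0177, 0.0524]
tool_rot: [0.0, -0.018, 1.0, 0.001]
contact_force: [-2.6, 3.8, 5.4]
gripper_width: 0.182
grasp_force: 40.2
```

```bash
python3 -m creep '[[-1,10,0.3,0,0,0,0],[-1,10,0.4,0,0,0,0],[-1,10,0.3,0,0,0,0],[-1,8,0.2,0,0,0,0],[-1,0,0,0,0,0,0]]'
```

```text
t: 33.22
eef_pos: [0.5515, -0.0164, 0.0524]
tool_rot: [0.002, -0.018, 1.0, 0.001]
contact_force: [1.4, 5.9, 3.5]
gripper_width: 0.181
grasp_force: 41.0
```

```bash
python3 -m creep '[[-1,8,0.3,0,0,0,0],[-1,6,0.2,0,0,0,0],[-1,5,0.2,0,0,0,0],[-1,0,0,0,0,0,0]]'; python3 -m creep '[[-1,5,0.2,0,0,0,0],[-1,4,0,0,0,0,0],[-1,0,0,0,0,0,0]]'
```

```text
t: 33.72
eef_pos: [0.5654, -0.0159, 0.0524]
tool_rot: [-0.003, -0.018, 1.0, 0.001]
contact_force: [-13.1, 5.9, 18.9]
gripper_width: 0.179
grasp_force: 43.4
t: 34.1
eef_pos: [0.5661, -0.0158, 0.0517]
tool_rot: [-0.011, -0.017, 1.0, 0.002]
contact_force: [-35.0, 7.4, 42.2]
gripper_width: 0.179
grasp_force: 48.0
```

```bash
python3 -m creep '[[-1,-11,-0.4,0,0,0,0],[-1,0,0,0,0,0,0],[0,0,0,0,0,0,0],[0,0,0,0,0,0,0],[0,0,0,0,0,0,0]]'
python3 -m creep '[[0,0,0,30,0,0,0],[0,0,0,50,0,0,0],[0,0,0,50,0,0,0],[0,-30,0,20,0,0,0],[0,-60,0,0,0,0,0]]'
python3 -m creep '[[0,-30,60,0,0,0,0],[0,0,60,0,0,0,0],[0,0,60,0,0,0,0],[0,0,60,0,0,0,0],[0,0,0,0,0,0,0]]'
python3 - <<'E'
from h import *
im,d=snap('top','top11'); crop('top11',195,125,345,250,5,'c11')
for n in('top','side'):
    im,d=snap(n,n+'12'); print(n,[near(n,im,d,.372,-.307,.07,lo,hi) for lo,hi in((.028,.045),(.004,.045))])
E
```

```text
t: 34.72
eef_pos: [0.5666, -0.0183, 0.0514]
tool_rot: [0.0, -0.017, 1.0, -0.0]
contact_force: [-0.5, 0.1, 0.5]
gripper_width: 0.5
grasp_force: 0.0
t: 35.35
eef_pos: [0.4785, -0.0179, 0.2033]
tool_rot: [0.003, -0.017, 1.0, -0.0]
contact_force: [-0.2, -0.3, -0.7]
gripper_width: 0.5
grasp_force: 0.0
t: 35.98
eef_pos: [0.4479, 0.2233, 0.2013]
tool_rot: [0.0, -0.021, 1.0, 0.001]
contact_force: [0.3, -0.7, -0.8]
gripper_width: 0.5
grasp_force: 0.0
top [(array([ 372.4, -307.2]), array([45.1, 26.2]), 10.1, np.float64(35.8), 152), (array([ 371.9, -306.5]), array([132.1, 130. ]), 72.4, np.float64(8.6), 987)]
side [(array([ 373.7, -307.9]), array([45.7, 26.4]), 11.5, np.float64(36.1), 175), (array([ 370.6, -308.4]), array([123.2,  91.5]), -81.4, np.float64(9.1), 974)]
```

View pics/c11.png

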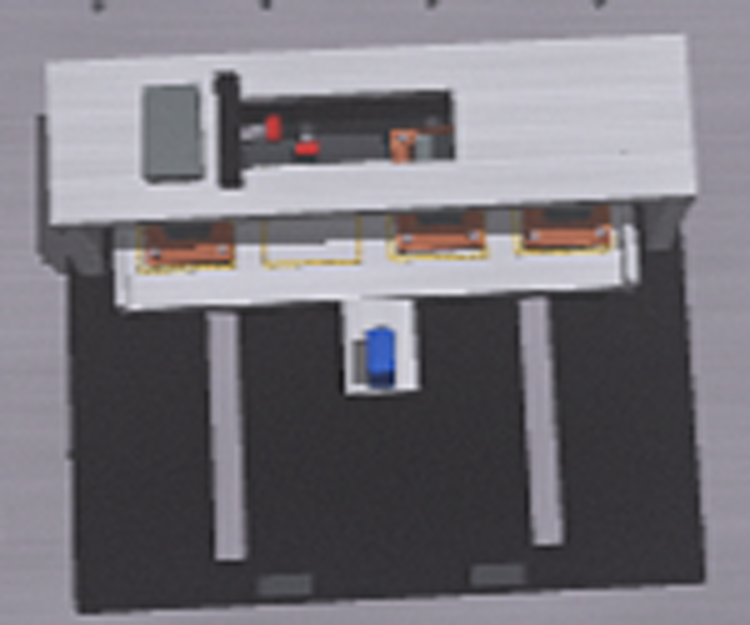

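The carriage is home: handle at crop (380,355), modules under the bridge, one visible through the window. Now the lid at (372.5,-307), yaw about 11°.

```bash
python3 -m creep '[[0.2,0,-53,0,0,0,0.015],[0.2,0,-53,0,0,0,0.015],[0.2,0,-53,0,0,0,0.015],[0.2,0,-53,0,0,0,0.015],[0.2,0,-53,0,0,0,0.015]]'
python3 -m creep '[[0.2,0,-53,0,0,0,0.015],[0.2,0,-53,0,0,0,0.015],[0.2,0,-53,0,0,0,0.015],[0.2,-37.7,-53.6,0,0,0,0.015],[0.2,-37.7,-53.6,0,0,0,0.015]]'
python3 -m creep '[[0.2,0,0,-50,0,0,0],[0.2,0,0,-50,0,0,0],[0.2,0,0,-30,0,0,0],[0.2,0,0,0,0,0,0],[0.2,0,0,0,0,0,0]]'
```

```text
t: 36.75
eef_pos: [0.4475, -0.0504, 0.2015]
tool_rot: [0.0, -0.053, 0.999, 0.0]
contact_force: [0.2, -0.1, -0.7]
gripper_width: 0.599
grasp_force: 0.0
t: 37.38
eef_pos: [0.3738, -0.311, 0.2014]
tool_rot: [0.0, -0.091, 0.996, -0.0]
contact_force: [0.8, -0.2, 0.5]
gripper_width: 0.601
grasp_force: 0.0
t: 38.0
eef_pos: [0.3764, -0.3093, 0.0725]
tool_rot: [0.0, -0.091, 0.996, -0.001]
contact_force: [0.1, -0.6, -0.3]
gripper_width: 0.6
grasp_force: 0.0
```

```bash
python3 -m creep '[[0.2,-3,2,-20,0,0,0],[0.2,0,0,-22,0,0,0],[0.2,0,0,-12,0,0,0],[0.2,0,0,-6,0,0,0],[0.2,0,0,0,0,0,0]]'
python3 -m creep '[[-1,0,0,0,0,0,0],[-1,0,0,0,0,0,0],[-1,0,0,0,0,0,0],[-1,0,0,0,0,0,0],[-1,0,0,0,0,0,0]]' 70
python3 -m creep '[[-1,0,0,20,0,0,0],[-1,0,0,50,0,0,0],[-1,0,0,50,0,0,0],[-1,0,0,50,0,0,0],[-1,0,0,40,0,0,0]]'
```

```text
t: 38.62
eef_pos: [0.3738, -0.3064, 0.0117]
tool_rot: [0.0, -0.092, 0.996, -0.0]
contact_force: [-0.7, 0.3, -0.4]
gripper_width: 0.598
grasp_force: 0.0
t: 39.25
eef_pos: [0.3741, -0.3064, 0.0121]
tool_rot: [0.001, -0.092, 0.996, -0.0]
contact_force: [-0.8, 1.3, 5.3]
gripper_width: 0.268
grasp_force: 69.3
t: 39.88
eef_pos: [0.3732, -0.306, 0.2232]
tool_rot: [0.0, -0.092, 0.996, -0.0]
contact_force: [1.8, -0.4, -3.3]
gripper_width: 0.266
grasp_force: 69.2
```

```bash
python3 -m creep '[[-1,38.4,36.5,0,0,0,-0.0185],[-1,38.4,36.5,0,0,0,-0.0185],[-1,38.4,36.5,0,0,0,-0.0185],[-1,38.4,36.5,0,0,0,-0.0185],[-1,38.4,36.5,0,0,0,-0.0185]]'
python3 -m creep '[[-1,38.4,36.5,0,0,0,-0.0185],[-1,38.4,36.5,0,0,0,-0.0185],[-1,38.4,36.5,0,0,0,-0.0185],[-1,0,0,-20,0,0,0],[-1,0,0,-20,0,0,0]]'
python3 -m creep '[[-1,0,0,0,0,0,0],[-1,0,0,0,0,0,0]]'
python3 - <<'E'
from h import *
im,d=snap('side','side13'); P=pts('side',d)
G=im.max(2)
m=(d>0)&(P[...,2]>.16)&(P[...,2]<.19)&(abs(P[...,0]-.68)<.06)&(abs(P[...,1]+.01)<.08)
print(rect(P,m),P[m].min(0),P[m].max(0)); crop('side13',270,130,390,220,6,'c13'); print(get_obs()['tool_rot'])
E
```

```text
t: 40.5
eef_pos: [0.566, -0.1222, 0.2211]
tool_rot: [-0.0, -0.046, 0.999, 0.0]
contact_force: [0.8, -1.7, -3.0]
gripper_width: 0.265
grasp_force: 69.4
t: 41.12
eef_pos: [0.6797, -0.0145, 0.1796]
tool_rot: [-0.001, -0.018, 1.0, -0.0]
contact_force: [-1.4, -0.2, -3.6]
gripper_width: 0.268
grasp_force: 69.4
t: 41.38
eef_pos: [0.6804, -0.0154, 0.1818]
tool_rot: [0.0, -0.017, 1.0, -0.0]
contact_force: [-0.1, -0.0, -3.0]
gripper_width: 0.267
grasp_force: 69.2
(array([679.6, -16.7]), array([121.9,  64.1]), -88.0, np.float64(177.5), 378) [ 0.64651765 -0.07781711  0.16879416] [0.71366719 0.04347696 0.18975327]
[ 5.96942135e-04 -1.74458957e-02  9.99847629e-01 -5.12354300e-05]
```

View pics/c13.png

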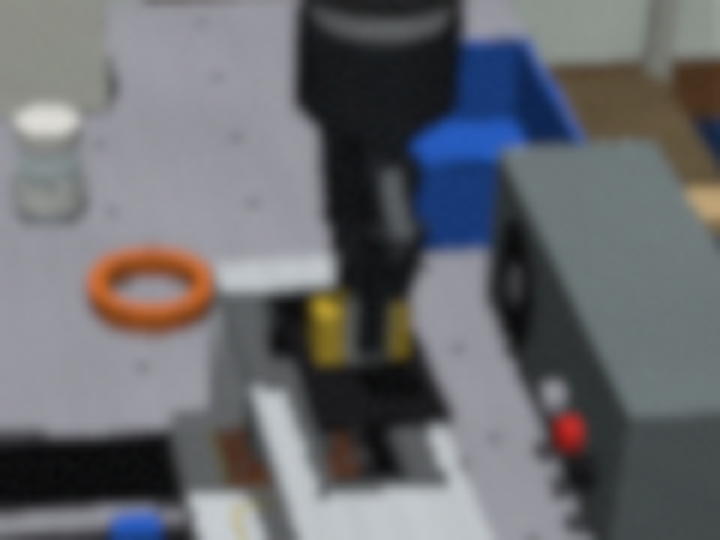

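The lid hangs level and square over the window at crop pixel (365,380). I shift it slightly and lower it.

```bash
python3 -m creep '[[-1,1,2,-15,0,0,0],[-1,0,0,-12,0,0,0],[-1,0,0,-8,0,0,0],[-1,0,0,-5,0,0,0],[-1,0,0,-2.5,0,0,0]]'
python3 -m creep '[[-1,0,0,-1,0,0,0],[-1,0,0,0,0,0,0],[-1,0,0,0,0,0,0]]'
```

```text
t: 42.05
eef_pos: [0.6816, -0.0122, 0.1392]
tool_rot: [-0.0, -0.018, 1.0, 0.0]
contact_force: [-7.1, 0.9, 12.3]
gripper_width: 0.266
grasp_force: 71.3
t: 42.42
eef_pos: [0.6818, -0.0122, 0.1392]
tool_rot: [0.0, -0.018, 1.0, 0.0]
contact_force: [-4.3, 0.1, 5.3]
gripper_width: 0.264
grasp_force: 70.4
```

Seated, with the TCP at 139.2 (underside at about 127). Now I release, clear the view and check.

```bash
python3 -m creep '[[0,0,0,0,0,0,0],[0,0,0,0,0,0,0],[0,0,0,20,0,0,0],[0,0,0,40,0,0,0],[0,0,0,40,0,0,0]]'
python3 -m creep '[[0,-50,-30,20,0,0,0],[0,-50,-35,0,0,0,0],[0,-20,-55,0,0,0,0],[0,-20,-55,0,0,0,0],[0,-20,-55,0,0,0,0]]'
python3 -m creep '[[0,-10,-55,0,0,0,0],[0,0,0,0,0,0,0],[0,0,0,0,0,0,0]]'
python3 - <<'E'
from h import *
for n in('top','side'):
    im,d=snap(n,n+'14'); P=pts(n,d)
    print(n,'plate',near(n,im,d,.68,-.014,.075,.131,.139),'grip',near(n,im,d,.68,-.014,.05,.155,.17))
crop('top14',195,125,345,250,5,'c14')
E
```

```text
t: 43.05
eef_pos: [0.6821, -0.0123, 0.2404]
tool_rot: [0.001, -0.018, 1.0, -0.0]
contact_force: [0.9, -0.6, 0.2]
gripper_width: 0.495
grasp_force: 0.0
t: 43.68
eef_pos: [0.5214, -0.244, 0.2597]
tool_rot: [0.001, -0.018, 1.0, -0.0]
contact_force: [0.9, -0.5, -0.8]
gripper_width: 0.501
grasp_force: 0.0
t: 44.05
eef_pos: [0.5122, -0.2969, 0.2587]
tool_rot: [0.001, -0.018, 1.0, 0.0]
contact_force: [-0.2, 0.3, -0.0]
gripper_width: 0.499
grasp_force: 0.0
top plate (array([679.3, -13.6]), array([146.6,  86.4]), -87.6, np.float64(134.9), 854) grip (array([679.1, -13.8]), array([46.5, 23.4]), -0.7, np.float64(162.8), 162)
side plate (array([680.6,  -8. ]), array([136.3,  63.9]), -87.4, np.float64(135.0), 365) grip (array([679.9, -14.3]), array([44.4, 25. ]), 4.0, np.float64(162.5), 98)
```

View pics/c14.png

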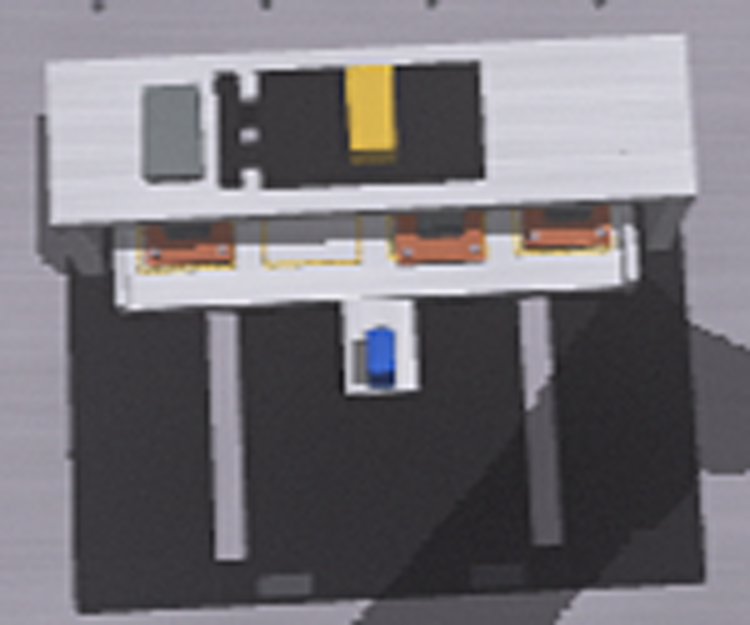

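View pics/side14.png

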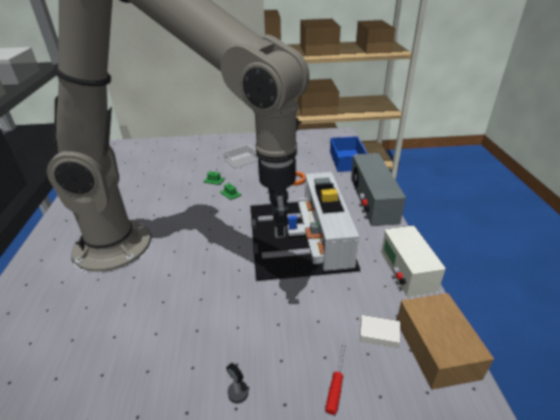

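Lid is flat and covers the roller, but module 3's front edge at crop (440,262) looks lower than before (252). I'll compare the two images numerically.

```bash
python3 - <<'E'
from h import *
for t in('top11','top14'):
    z=np.load(f'pics/{t}.npz');im,d=z['im'],z['d'];P=pts('top',d);H=cv2.cvtColor(im,cv2.COLOR_RGB2HSV)
    for nm,u0,u1 in(('m1',222,243),('m3',273,294),('m4',298,318)):
        m=(H[...,0]<14)&(H[...,1]>110)&(d>0);m[:166]=0;m[182:]=0;m[:,:u0]=0;m[:,u1:]=0
        v,u=np.where(m);q=P[m]*1000
        fr=[q[u==c][:,0].min().round() for c in range(u0+1,u1-1,3) if (u==c).any()]
        print(t,nm,m.sum(),'u',u.min(),u.max(),'v',v.max(),'z',np.round(np.percentile(q[:,2],[10,50,90]),1),'front x',fr,'y',q[:,1].min().round(),q[:,1].max().round())
z1,z2=[np.load(f'pics/{t}.npz')['im'][160:190,215:325,::-1] for t in('top11','top14')]
cv2.imwrite('pics/c15.png',cv2.resize(np.vstack([z1,z2]),None,fx=7,fy=7,interpolation=cv2.INTER_CUBIC))
E
```

```text
top11 m1 38 u 225 241 v 177 z [39.9 42.2 46.6] front x [np.float64(628.0), np.float64(629.0), np.float64(632.0), np.float64(633.0), np.float64(632.0), np.float64(632.0)] y 66.0 111.0
top11 m3 33 u 274 291 v 174 z [40.1 44.3 48.4] front x [np.float64(640.0), np.float64(634.0), np.float64(636.0), np.float64(639.0), np.float64(639.0), np.float64(638.0)] y -77.0 -28.0
top11 m4 41 u 300 316 v 173 z [41.4 44.3 47.3] front x [np.float64(637.0), np.float64(637.0), np.float64(638.0), np.float64(638.0), np.float64(637.0)] y -148.0 -102.0
top14 m1 38 u 225 241 v 177 z [39.9 43.2 47.8] front x [np.float64(629.0), np.float64(630.0), np.float64(632.0), np.float64(630.0), np.float64(631.0), np.float64(633.0)] y 66.0 111.0
top14 m3 73 u 274 291 v 177 z [41.1 44.1 47.4] front x [np.float64(633.0), np.float64(629.0), np.float64(631.0), np.float64(629.0), np.float64(630.0), np.float64(630.0)] y -77.0 -28.0
top14 m4 42 u 300 316 v 173 z [41.  43.8 46.6] front x [np.float64(637.0), np.float64(637.0), np.float64(637.0), np.float64(637.0), np.float64(637.0)] y -148.0 -102.0
```

View pics/c15.png

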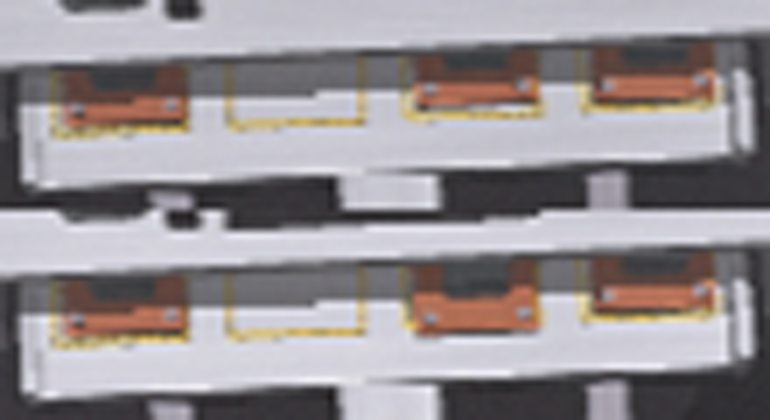

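Module 3 was knocked about 8 mm back towards the robot (front edge x went from 638 to 630). I'll check whether that came before the lid went on.

```bash
python3 - <<'E'
from h import *
for t in('side12','side13','side14'):
    z=np.load(f'pics/{t}.npz');im,d=z['im'],z['d'];P=pts('side',d);H=cv2.cvtColor(im,cv2.COLOR_RGB2HSV)
    m=(H[...,0]<14)&(H[...,1]>90)&(d>0)&(P[...,2]>.03)&(P[...,2]<.055)&(P[...,0]>.61)&(P[...,0]<.66)
    for nm,y in(('m3',-.054),('m4',-.126)):
        k=m&(abs(P[...,1]-y)<.028); print(t,nm,k.sum(),np.round(np.percentile(P[k][:,0]*1000,[3,10,50]),1) if k.sum() else '')
z=np.load('pics/top14.npz')
p=px2w('top',195+440/5-.4,125+263/5-.4,.044),px2w('top',195+575/5-.4,125+247/5-.4,.044); print(p)
o=get_obs();print(o['q'],o['eef_pos'])
E
```

```text
side12 m3 52 [636.5 637.4 643.9]
side12 m4 36 [637.7 638.4 641.7]
side13 m3 52 [636.9 637.6 643.6]
side13 m4 36 [637.4 638.2 642. ]
side14 m3 84 [611.1 612.7 624.2]
side14 m4 37 [637.5 638.2 641.9]
(array([626.2, -52.3]), array([ 634.5, -129.3]))
[ 0.00647298  0.34201894  0.52961319  1.75878737 -0.1931614   1.09204038
  2.20992179] [ 0.51271296 -0.29552139  0.2582475 ]
```

The knock was still under way between those two pictures: 630 in top14, then 612 in side14. It came after the lid was laid. I need a fresh look after it settles.

```bash
python3 -m creep '[[0,0,-20,0,0,0,0],[0,0,0,0,0,0,0],[0,0,0,0,0,0,0],[0,0,0,0,0,0,0]]'; python3 - <<'E'
from h import *
im,d=snap('side','side16'); im,d=snap('top','top16'); P=pts('top',d)
m=(d>0)&(P[...,2]>.06)&(P[...,2]<.085)&(P[...,0]>.56)&(P[...,0]<.68)&(abs(P[...,1]+.054)<.05); print('housing',rect(P,m) if m.sum()>8 else None)
H=cv2.cvtColor(im,cv2.COLOR_RGB2HSV)
m=(H[...,0]<14)&(H[...,1]>110)&(d>0)&(P[...,2]>.035)&(P[...,2]<.055)&(P[...,0]>.56)&(P[...,0]<.7)&(abs(P[...,1]+.054)<.05); print('copper',rect(P,m),P[m].min(0),P[m].max(0))
print('handle/carriage edge ok? m4')
a=cv2.resize(im[160:230,215:325,::-1],None,fx=7,fy=7,interpolation=cv2.INTER_CUBIC); cv2.imwrite('pics/c16.png',a)
E
```

```text
t: 44.65
eef_pos: [0.5121, -0.3159, 0.2577]
tool_rot: [-0.0, -0.019, 1.0, 0.0]
contact_force: [0.1, -0.1, 0.9]
gripper_width: 0.5
grasp_force: 0.0
housing (array([602.7, -40.1]), array([98.8, 38. ]), -20.8, np.float64(72.8), 190)
copper (array([617.7, -64.7]), array([74.3, 53. ]), 89.6, np.float64(43.8), 142) [ 0.5912621  -0.1020155   0.03847404] [ 0.64416304 -0.02735102  0.04966451]
handle/carriage edge ok? m4
```

View pics/c16.png

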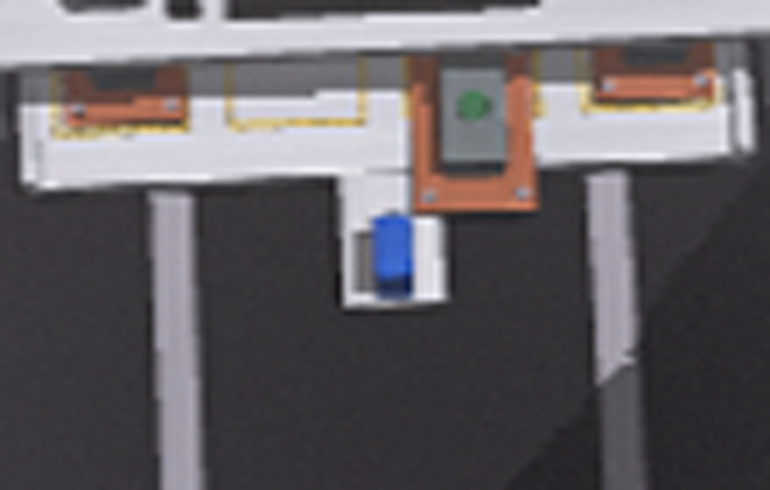

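Module 3 now sits flat but about 46 mm out, overhanging the deck at crop (475,130). Pushed flat it would meet the roller side-on, so I'll redo it properly:
1. Lift the lid off.
2. Pull the carriage out.
3. Reseat the module.
4. Push the carriage home.
5. Re-lay the lid.

```bash
python3 -m creep '[[0.2,10,58,0,0,0,0],[0.2,20,58,0,0,0,0],[0.2,20,58,0,0,0,0],[0.2,20,55,0,0,0,0],[0.2,50,35,0,0,0,0]]'
python3 -m creep '[[0.2,50,38,0,0,0,0],[0.2,0,0,-30,0,0,0],[0.2,0,0,-30,0,0,0],[0.2,0,0,0,0,0,0],[0.2,0,0,0,0,0,0]]'
```

```text
t: 45.38
eef_pos: [0.6314, -0.0496, 0.2583]
tool_rot: [-0.0, -0.019, 1.0, 0.001]
contact_force: [1.1, -0.3, 0.3]
gripper_width: 0.596
grasp_force: 0.0
t: 46.0
eef_pos: [0.6821, -0.0154, 0.1991]
tool_rot: [0.001, -0.018, 1.0, 0.0]
contact_force: [-0.0, -0.0, 0.3]
gripper_width: 0.599
grasp_force: 0.0
```

```bash
python3 -m creep '[[0.2,-0.5,2.5,-25,0,0,0],[0.2,0,0,-20,0,0,0],[0.2,0,0,-10,0,0,0],[0.2,0,0,-4.5,0,0,0],[0.2,0,0,0,0,0,0]]'
python3 -m creep '[[-1,0,0,0,0,0,0],[-1,0,0,0,0,0,0],[-1,0,0,0,0,0,0],[-1,0,0,0,0,0,0],[-1,0,0,0,0,0,0]]' 70
python3 -m creep '[[-1,0,0,20,0,0,0],[-1,0,0,30,0,0,0],[-1,0,0,30,0,0,0],[-1,0,0,0,0,0,0]]'
```

```text
t: 46.62
eef_pos: [0.6812, -0.0129, 0.1385]
tool_rot: [0.0, -0.018, 1.0, -0.0]
contact_force: [0.3, -0.0, -0.2]
gripper_width: 0.6
grasp_force: 0.0
t: 47.25
eef_pos: [0.6816, -0.0129, 0.1393]
tool_rot: [0.001, -0.018, 1.0, 0.0]
contact_force: [-0.7, -0.5, 5.0]
gripper_width: 0.266
grasp_force: 70.4
t: 47.75
eef_pos: [0.6825, -0.0131, 0.2213]
tool_rot: [0.003, -0.018, 1.0, 0.0]
contact_force: [0.3, -0.5, -3.1]
gripper_width: 0.263
grasp_force: 69.5
```

```bash
python3 -m creep '[[-1,-28.9,-43.9,0,0,0,0],[-1,-28.9,-43.9,0,0,0,0],[-1,-28.9,-43.9,0,0,0,0],[-1,-28.9,-43.9,0,0,0,0],[-1,-28.9,-43.9,0,0,0,0]]'
python3 -m creep '[[-1,-28.9,-43.9,0,0,0,0],[-1,-28.9,-43.9,0,0,0,0],[-1,0,0,-50,0,0,0],[-1,0,0,-50,0,0,0],[-1,0,0,-50,0,0,0]]'
python3 -m creep '[[-1,0,0,-35,0,0,0],[-1,0,0,-12,0,0,0],[-1,0,0,-7,0,0,0],[-1,0,0,-4,0,0,0],[-1,0,0,0,0,0,0]]'
```

```text
t: 48.38
eef_pos: [0.5345, -0.2331, 0.217]
tool_rot: [-0.001, -0.018, 1.0, 0.0]
contact_force: [0.3, -0.6, -2.8]
gripper_width: 0.267
grasp_force: 69.5
t: 49.0
eef_pos: [0.4778, -0.3194, 0.0659]
tool_rot: [-0.001, -0.018, 1.0, 0.0]
contact_force: [0.7, -0.5, -3.3]
gripper_width: 0.266
grasp_force: 69.6
t: 49.62
eef_pos: [0.4793, -0.3205, 0.0122]
tool_rot: [0.001, -0.018, 1.0, -0.0]
contact_force: [-2.0, 1.7, 4.1]
gripper_width: 0.265
grasp_force: 70.3
```

```bash
python3 -m creep '[[0,0,0,0,0,0,0],[0,0,0,0,0,0,0],[0,0,0,50,0,0,0],[0,0,0,60,0,0,0],[0,0,0,60,0,0,0]]'
python3 -m creep '[[0,14.2,50.4,0,0,0,0],[0,14.2,50.4,0,0,0,0],[0,14.2,50.4,0,0,0,0],[0,14.2,50.4,0,0,0,0],[0,14.2,50.4,0,0,0,0]]'
python3 -m creep '[[0,14.2,50.4,0,0,0,0],[0,0,0,-40,0,0,0],[0,0,0,-30,0,0,0],[0,0,0,0,0,0,0],[0,0,0,0,0,0,0]]'
```

```text
t: 50.25
eef_pos: [0.4788, -0.3201, 0.1824]
tool_rot: [0.0, -0.018, 1.0, -0.0]
contact_force: [1.8, 0.0, -0.2]
gripper_width: 0.501
grasp_force: 0.0
t: 50.88
eef_pos: [0.5504, -0.0665, 0.1809]
tool_rot: [0.001, -0.018, 1.0, 0.0]
contact_force: [0.4, -0.8, 0.4]
gripper_width: 0.498
grasp_force: 0.0
t: 51.5
eef_pos: [0.5648, -0.018, 0.1115]
tool_rot: [0.001, -0.018, 1.0, -0.0]
contact_force: [0.4, -1.0, -0.0]
gripper_width: 0.501
grasp_force: 0.0
```

```bash
python3 -m creep '[[0,0,1,-25,0,0,0],[0,0,0,-20,0,0,0],[0,0,0,-10,0,0,0],[0,0,0,-4,0,0,0],[0,0,0,0,0,0,0]]'
python3 -m creep '[[-1,0,0,0,0,0,0],[-1,0,0,0,0,0,0],[-1,0,0,0,0,0,0],[-1,0,0,0,0,0,0],[-1,0,0,0,0,0,0]]' 40
python3 -m creep '[[-1,-6,-0.2,0,0,0,0],[-1,-10,-0.3,0,0,0,0],[-1,-11,-0.4,0,0,0,0],[-1,-11,-0.4,0,0,0,0],[-1,-11,-0.4,0,0,0,0]]'
python3 -m creep '[[-1,-11,-0.4,0,0,0,0],[-1,-11,-0.4,0,0,0,0],[-1,-11,-0.4,0,0,0,0],[-1,-11,-0.4,0,0,0,0],[-1,-8,-0.3,0,0,0,0]]'
```

```text
t: 52.12
eef_pos: [0.5645, -0.0168, 0.052]
tool_rot: [0.001, -0.018, 1.0, 0.0]
contact_force: [1.3, 0.5, 0.5]
gripper_width: 0.501
grasp_force: 0.0
t: 52.75
eef_pos: [0.5645, -0.016, 0.0521]
tool_rot: [0.001, -0.018, 1.0, 0.001]
contact_force: [-1.6, 3.1, 5.7]
gripper_width: 0.181
grasp_force: 40.4
t: 53.38
eef_pos: [0.5154, -0.0176, 0.052]
tool_rot: [0.001, -0.018, 1.0, 0.001]
contact_force: [2.7, 3.6, 5.9]
gripper_width: 0.181
grasp_force: 41.1
t: 54.0
eef_pos: [0.4632, -0.0193, 0.052]
tool_rot: [0.001, -0.019, 1.0, 0.001]
contact_force: [2.3, 5.2, 6.1]
gripper_width: 0.179
grasp_force: 41.2
```

```bash
python3 -m creep '[[-1,-5,-0.2,0,0,0,0],[-1,-4,-0.2,0,0,0,0],[-1,-3,0,0,0,0,0],[-1,0,0,0,0,0,0]]'
```

```text
t: 54.5
eef_pos: [0.4558, -0.0195, 0.0521]
tool_rot: [0.005, -0.019, 1.0, 0.0]
contact_force: [14.3, 4.7, -10.7]
gripper_width: 0.178
grasp_force: 40.4
```

```bash
python3 -m creep '[[-1,4,0.4,0,0,0,0],[-1,0,0,0,0,0,0],[0,0,0,0,0,0,0],[0,0,0,0,0,0,0],[0,0,0,0,0,0,0]]'
python3 -m creep '[[0,0,0,40,0,0,0],[0,0,0,50,0,0,0],[0,0,0,45,0,0,0],[0,0,55,0,0,0,0],[0,0,55,0,0,0,0]]'
python3 -m creep '[[0,0,55,0,0,0,0],[0,0,55,0,0,0,0],[0,0,0,0,0,0,0]]'
cat >> h.py <<'E'
def edge(p,t):
    s=p-t; i=np.where(s[:-1]*s[1:]<0)[0]; return [k+s[k]/(s[k]-s[k+1]) for k in i]
def rep(tag):
    im0,d=snap('top',tag);im=im0.astype(float);S=im.max(2)-im.min(2);G=im.mean(2)
    for nm,us in (('m1',(228,238)),('m3',(279,288)),('m4',(304,314))):
        e=[edge(S[175:215,u],45) for u in range(*us)]; e=[x[0] for x in e if x]
        if e: print(nm,'rear',px2w('top',np.mean(us),175+np.median(e),.044))
    A=np.array([(u,180+edge(G[180:202,u],130)[-1]) for u in range(250,268) if edge(G[180:202,u],130)])
    print('deck bay2',px2w('top',258,np.median(A[:,1]),.036))
    for x,y in ((.562,.089),(.53,-.054),(.57,-.054),(.568,-.126)): print('housing',near('top',im0,d,x,y,.045,.062,.078))
    print('lid',near('top',im0,d,.478,-.321,.05,.028,.045))
E
python3 -c "
from h import *
rep('top17')"
```

```text
t: 55.12
eef_pos: [0.4541, -0.0207, 0.051]
tool_rot: [-0.001, -0.018, 1.0, -0.0]
contact_force: [-0.3, 0.2, -0.4]
gripper_width: 0.498
grasp_force: 0.0
t: 55.75
eef_pos: [0.4551, 0.0904, 0.1871]
tool_rot: [0.001, -0.017, 1.0, 0.0]
contact_force: [0.7, 0.6, -0.4]
gripper_width: 0.501
grasp_force: 0.0
t: 56.12
eef_pos: [0.4541, 0.2043, 0.186]
tool_rot: [-0.0, -0.022, 1.0, 0.0]
contact_force: [-0.8, -0.2, -0.1]
gripper_width: 0.501
grasp_force: 0.0
m1 rear [592.2  88.4]
m3 rear [592.5 -54.2]
m4 rear [ 598.5 -126.5]
deck bay2 [579.2  18.2]
housing (array([556.3,  87.8]), array([46.6, 24.9]), 0.8, np.float64(71.7), 160)
housing (array([517.7, -52.2]), array([46.8, 24.8]), -0.5, np.float64(72.3), 154)
housing (array([533.6, -52.3]), array([24.8, 15. ]), -89.9, np.float64(71.9), 49)
housing (array([ 562.7, -126.6]), array([45.1, 26.2]), 2.3, np.float64(71.7), 161)
lid (array([ 478. , -320.7]), array([46. , 24.2]), 1.5, np.float64(35.6), 152)
```

```bash
python3 -m creep '[[0,12.7,-51.4,0,0,0,0],[0,12.7,-51.4,0,0,0,0],[0,12.7,-51.4,0,0,0,0],[0,12.7,-51.4,0,0,0,0],[0,12.7,-51.4,0,0,0,0]]'
python3 -m creep '[[0,0,0,-50,0,0,0],[0,0,0,-40,0,0,0],[0,0,0,0,0,0,0],[0,0,0,0,0,0,0]]'
```

```text
t: 56.8
eef_pos: [0.5176, -0.0608, 0.1863]
tool_rot: [-0.0, -0.017, 1.0, -0.0]
contact_force: [1.1, 0.5, 0.7]
gripper_width: 0.5
grasp_force: 0.0
t: 57.3
eef_pos: [0.5188, -0.0583, 0.0975]
tool_rot: [0.001, -0.017, 1.0, -0.0]
contact_force: [-0.3, 0.2, 0.8]
gripper_width: 0.5
grasp_force: 0.0
```

```bash
python3 -m creep '[[0,-1,5.5,-20,0,0,0],[0,0,0,-20,0,0,0],[0,0,0,-7,0,0,0],[0,0,0,-3,0,0,0],[0,0,0,0,0,0,0]]'
python3 -m creep '[[-1,0,0,0,0,0,0],[-1,0,0,0,0,0,0],[-1,0,0,0,0,0,0],[-1,0,0,0,0,0,0],[-1,0,0,0,0,0,0]]' 60
python3 -m creep '[[-1,0,0,15,0,0,0],[-1,0,0,25,0,0,0],[-1,15,-0.5,0,0,0,0],[-1,28,-1,0,0,0,0],[-1,0,0,0,0,0,0]]'
python3 - <<'E'
from h import *
im,d=snap('side','side18'); P=pts('side',d); H=cv2.cvtColor(im,cv2.COLOR_RGB2HSV)
m=(H[...,0]<15)&(H[...,1]>90)&(d>0)&(P[...,2]>.066)&(P[...,2]<.12)&(P[...,1]>-.09)&(P[...,1]<0.05)&(P[...,0]<.65)&(P[...,0]>.48)
print(rect(P,m),P[m].min(0),P[m].max(0)); print(get_obs()['eef_pos'],get_obs()['gripper_width'])
E
```

```text
t: 57.92
eef_pos: [0.518, -0.0519, 0.0471]
tool_rot: [0.001, -0.018, 1.0, 0.0]
contact_force: [0.0, 0.4, -0.2]
gripper_width: 0.498
grasp_force: 0.0
t: 58.55
eef_pos: [0.5181, -0.0519, 0.0472]
tool_rot: [0.001, -0.018, 1.0, 0.0]
contact_force: [-1.1, 0.1, 5.7]
gripper_width: 0.293
grasp_force: 59.5
t: 59.18
eef_pos: [0.5631, -0.053, 0.0862]
tool_rot: [0.001, -0.019, 1.0, -0.0]
contact_force: [-0.7, 0.4, -3.1]
gripper_width: 0.292
grasp_force: 59.3
(array([564.1, -59.4]), array([71.2, 43.8]), 2.7, np.float64(82.7), 146) [ 0.52838713 -0.08172676  0.07474349] [ 0.59977889 -0.03594331  0.08710089]
[ 0.56129473 -0.0531509   0.08582652] 0.29799374383694754
```

```bash
python3 -m creep '[[-1,0,-0.7,-20,0,0,0],[-1,0,0,-10,0,0,0],[-1,0,0,-6,0,0,0],[-1,0,0,-2.5,0,0,0],[-1,0,0,0,0,0,0]]'
python3 -m creep '[[0,0,0,0,0,0,0],[0,0,0,0,0,0,0],[0,0,0,30,0,0,0],[0,0,0,50,0,0,0],[0,0,0,50,0,0,0]]'
python3 -m creep '[[0,-30,60,0,0,0,0],[0,-30,60,0,0,0,0],[0,-30,60,0,0,0,0],[0,-15,60,0,0,0,0],[0,0,0,0,0,0,0]]'
python3 -c "
from h import *
rep('top19')"
```

```text
t: 59.85
eef_pos: [0.5605, -0.054, 0.048]
tool_rot: [0.0, -0.018, 1.0, 0.0]
contact_force: [-0.1, 0.6, -1.6]
gripper_width: 0.295
grasp_force: 59.3
t: 60.48
eef_pos: [0.5603, -0.054, 0.1794]
tool_rot: [-0.0, -0.018, 1.0, -0.0]
contact_force: [0.9, 0.2, -0.7]
gripper_width: 0.494
grasp_force: 0.0
t: 61.1
eef_pos: [0.4601, 0.1793, 0.1782]
tool_rot: [0.0, -0.023, 1.0, 0.001]
contact_force: [0.5, -1.3, -0.4]
gripper_width: 0.505
grasp_force: 0.0
m1 rear [592.7  88.4]
m3 rear [596.4 -54.3]
m4 rear [ 599.  -126.5]
deck bay2 [579.7  18.2]
housing (array([556.3,  87.7]), array([46.9, 25.1]), 0.2, np.float64(72.0), 163)
housing (array([555.2, -55.4]), array([37.6, 25. ]), -0.5, np.float64(72.1), 127)
housing (array([559.7, -55.5]), array([46.6, 25. ]), -0.5, np.float64(72.0), 155)
housing (array([ 562.6, -126.7]), array([44.2, 26.1]), 2.0, np.float64(72.3), 157)
lid (array([ 478. , -321.6]), array([46. , 24.6]), 2.0, np.float64(35.9), 148)
```

All aligned. Push home again.

```bash
python3 -m creep '[[0,-1,-50,0,0,0,0],[0,-1,-50,0,0,0,0],[0,-1,-50,0,0,0,0],[0,-1,-48,0,0,0,0],[0,0,0,0,0,0,0]]'
python3 -m creep '[[0,0,0,-50,0,0,0],[0,0,0,-40,0,0,0],[0,0,0,0,0,0,0],[0,0,0,0,0,0,0]]'
```

```text
t: 61.78
eef_pos: [0.457, -0.0299, 0.1782]
tool_rot: [0.0, -0.013, 1.0, -0.001]
contact_force: [0.2, 0.3, 0.4]
gripper_width: 0.504
grasp_force: 0.0
t: 62.28
eef_pos: [0.4584, -0.0247, 0.0889]
tool_rot: [0.001, -0.018, 1.0, -0.0]
contact_force: [0.2, 0.5, 1.1]
gripper_width: 0.502
grasp_force: 0.0
```

```bash
python3 -m creep '[[0,-2,4,-20,0,0,0],[0,0,0,-13,0,0,0],[0,0,0,-4,0,0,0],[0,0,0,0,0,0,0]]'
python3 -m creep '[[-1,0,0,0,0,0,0],[-1,0,0,0,0,0,0],[-1,0,0,0,0,0,0],[-1,0,0,0,0,0,0],[-1,0,0,0,0,0,0]]' 40
python3 -m creep '[[-1,5,0.2,0,0,0,0],[-1,10,0.3,0,0,0,0],[-1,10,0.4,0,0,0,0],[-1,10,0.3,0,0,0,0],[-1,10,0.4,0,0,0,0]]'
python3 -m creep '[[-1,10,0.3,0,0,0,0],[-1,10,0.4,0,0,0,0],[-1,10,0.3,0,0,0,0],[-1,10,0.4,0,0,0,0],[-1,7,0.2,0,0,0,0]]'
```

```text
t: 62.78
eef_pos: [0.4559, -0.0205, 0.0512]
tool_rot: [0.0, -0.018, 1.0, 0.0]
contact_force: [0.4, 0.0, 0.5]
gripper_width: 0.498
grasp_force: 0.0
t: 63.4
eef_pos: [0.4561, -0.0195, 0.0514]
tool_rot: [0.0, -0.018, 1.0, 0.001]
contact_force: [-1.4, 3.5, 6.0]
gripper_width: 0.18
grasp_force: 40.1
t: 64.03
eef_pos: [0.5009, -0.018, 0.0514]
tool_rot: [-0.0, -0.018, 1.0, 0.001]
contact_force: [-2.2, 2.3, 7.9]
gripper_width: 0.18
grasp_force: 40.4
t: 64.65
eef_pos: [0.5481, -0.0165, 0.0514]
tool_rot: [0.0, -0.018, 1.0, 0.0]
contact_force: [-2.0, 1.8, 7.5]
gripper_width: 0.181
grasp_force: 40.3
```

```bash
python3 -m creep '[[-1,8,0.3,0,0,0,0],[-1,6,0.2,0,0,0,0],[-1,4,0.2,0,0,0,0],[-1,0,0,0,0,0,0]]'; python3 -m creep '[[-1,5,0.2,0,0,0,0],[-1,4,0,0,0,0,0],[-1,0,0,0,0,0,0]]'
```

```text
t: 65.15
eef_pos: [0.5654, -0.0159, 0.0515]
tool_rot: [-0.0, -0.018, 1.0, 0.0]
contact_force: [-3.3, 2.1, 8.7]
gripper_width: 0.181
grasp_force: 40.5
t: 65.53
eef_pos: [0.5656, -0.0158, 0.051]
tool_rot: [-0.009, -0.018, 1.0, 0.002]
contact_force: [-27.7, 2.8, 36.4]
gripper_width: 0.18
grasp_force: 45.1
```

Home, against the stop (-28 N). Back off, release and go to the lid at (478,-321).

```bash
python3 -m creep '[[-1,-9,-0.3,0,0,0,0],[-1,0,0,0,0,0,0],[0,0,0,0,0,0,0],[0,0,0,0,0,0,0],[0,0,0,0,0,0,0]]'
python3 -m creep '[[0,0,0,30,0,0,0],[0,0,0,50,0,0,0],[0,0,0,50,0,0,0],[0.2,-15,-50,0,0,0,0],[0.2,-15,-50,0,0,0,0]]'
python3 -m creep '[[0.2,-15,-50,0,0,0,0],[0.2,-15,-50,0,0,0,0],[0.2,-15,-50,0,0,0,0],[0.2,-13,-54,0,0,0,0],[0.2,0,0,0,0,0,0]]'
python3 - <<'E'
from h import *
rep('top20'); im,d=snap('side','side20'); P=pts('side',d);H=cv2.cvtColor(im,cv2.COLOR_RGB2HSV)
print('lid side',near('side',im,d,.478,-.321,.05,.028,.04))
z=np.load('pics/top20.npz');im,d=z['im'],z['d'];P=pts('top',d);H=cv2.cvtColor(im,cv2.COLOR_RGB2HSV)
for nm,u0,u1 in(('m1',222,243),('m3',273,294),('m4',298,318)):
    m=(H[...,0]<14)&(H[...,1]>110)&(d>0);m[:166]=0;m[190:]=0;m[:,:u0]=0;m[:,u1:]=0;v,u=np.where(m);q=P[m]*1000
    print(nm,[q[u==c][:,0].min().round() for c in range(u0+1,u1-1,3) if (u==c).any()])
E
```

```text
t: 66.15
eef_pos: [0.5658, -0.0167, 0.0507]
tool_rot: [0.0, -0.018, 1.0, -0.0]
contact_force: [0.6, -0.6, 0.0]
gripper_width: 0.501
grasp_force: 0.0
t: 66.78
eef_pos: [0.5359, -0.1172, 0.1816]
tool_rot: [0.001, -0.019, 1.0, -0.0]
contact_force: [0.3, -0.6, -0.1]
gripper_width: 0.598
grasp_force: 0.0
t: 67.4
eef_pos: [0.4748, -0.3261, 0.1813]
tool_rot: [-0.0, -0.014, 1.0, -0.002]
contact_force: [-0.5, 0.5, -0.2]
gripper_width: 0.601
grasp_force: 0.0
m1 rear [629.1  88.4]
m3 rear [631.4 -54.9]
m4 rear [ 630.2 -127.4]
deck bay2 [607.2  18. ]
housing None
housing None
housing (array([568.4, -16.9]), array([26.2, 12.4]), 7.1, np.float64(76.8), 16)
housing None
lid (array([ 477.9, -320.7]), array([45.8, 25.4]), 0.0, np.float64(35.6), 123)
lid side (array([ 480.1, -321.6]), array([45. , 26.9]), -1.6, np.float64(36.0), 178)
m1 [np.float64(629.0), np.float64(629.0), np.float64(630.0), np.float64(631.0), np.float64(630.0), np.float64(633.0)]
m3 [np.float64(642.0), np.float64(632.0), np.float64(634.0), np.float64(636.0), np.float64(634.0), np.float64(636.0)]
m4 [np.float64(639.0), np.float64(638.0), np.float64(637.0), np.float64(638.0), np.float64(637.0)]
```

```bash
python3 -m creep '[[0.2,2,3,-50,0,0,0],[0.2,0,0,-50,0,0,0],[0.2,0,0,-30,0,0,0],[0.2,0,0,0,0,0,0],[0.2,0,0,0,0,0,0]]'
```

```text
t: 68.12
eef_pos: [0.4807, -0.3171, 0.0519]
tool_rot: [0.001, -0.019, 1.0, -0.0]
contact_force: [0.1, -0.1, 0.8]
gripper_width: 0.597
grasp_force: 0.0
```

```bash
python3 -m creep '[[0.2,-2,-3.5,-20,0,0,0],[0.2,0,0,-12,0,0,0],[0.2,0,0,-5,0,0,0],[0.2,0,0,-2.5,0,0,0],[0.2,0,0,0,0,0,0]]'
python3 -m creep '[[-1,0,0,0,0,0,0],[-1,0,0,0,0,0,0],[-1,0,0,0,0,0,0],[-1,0,0,0,0,0,0],[-1,0,0,0,0,0,0]]' 70
python3 -m creep '[[-1,0,0,30,0,0,0],[-1,0,0,60,0,0,0],[-1,0,0,60,0,0,0],[-1,0,0,55,0,0,0],[-1,0,0,0,0,0,0]]'
```

```text
t: 68.75
eef_pos: [0.4776, -0.321, 0.0113]
tool_rot: [0.0, -0.018, 1.0, 0.0]
contact_force: [-0.7, -0.4, -0.0]
gripper_width: 0.599
grasp_force: 0.0
t: 69.38
eef_pos: [0.4779, -0.3212, 0.0119]
tool_rot: [0.0, -0.018, 1.0, -0.0]
contact_force: [-1.0, 0.4, 6.1]
gripper_width: 0.27
grasp_force: 69.8
t: 70.0
eef_pos: [0.4795, -0.3225, 0.2203]
tool_rot: [0.004, -0.018, 1.0, -0.002]
contact_force: [0.3, 0.5, -3.7]
gripper_width: 0.273
grasp_force: 69.5
```

```bash
python3 -m creep '[[-1,28.8,44.1,0,0,0,0],[-1,28.8,44.1,0,0,0,0],[-1,28.8,44.1,0,0,0,0],[-1,28.8,44.1,0,0,0,0],[-1,28.8,44.1,0,0,0,0]]'
python3 -m creep '[[-1,28.8,44.1,0,0,0,0],[-1,28.8,44.1,0,0,0,0],[-1,0,0,-20,0,0,0],[-1,0,0,-20,0,0,0],[-1,0,0,0,0,0,0]]'
python3 -m creep '[[-1,0,0,0,0,0,0]]'
python3 - <<'E'
from h import *
im,d=snap('side','side21'); P=pts('side',d)
m=(d>0)&(P[...,2]>.16)&(P[...,2]<.19)&(abs(P[...,0]-.68)<.06)&(abs(P[...,1]+.01)<.08)
print(rect(P,m),P[m].min(0),P[m].max(0)); print(get_obs()['eef_pos'])
E
```

```text
t: 70.62
eef_pos: [0.621, -0.0986, 0.214]
tool_rot: [-0.002, -0.018, 1.0, 0.0]
contact_force: [-0.2, -0.5, -2.3]
gripper_width: 0.262
grasp_force: 69.4
t: 71.25
eef_pos: [0.6764, -0.0139, 0.1729]
tool_rot: [-0.003, -0.017, 1.0, -0.0]
contact_force: [-0.0, 0.0, -3.1]
gripper_width: 0.264
grasp_force: 69.4
t: 71.38
eef_pos: [0.6789, -0.0138, 0.1764]
tool_rot: [-0.0, -0.017, 1.0, -0.0]
contact_force: [0.4, 0.1, -2.9]
gripper_width: 0.268
grasp_force: 69.4
(array([680., -16.]), array([124.2,  63.9]), -87.6, np.float64(172.8), 402) [ 0.64681906 -0.07765002  0.16347356] [0.71412491 0.0448809  0.18998338]
[ 0.67933012 -0.01351557  0.17699817]
```

```bash
python3 -m creep '[[-1,0.5,1,-15,0,0,0],[-1,0,0,-10,0,0,0],[-1,0,0,-7,0,0,0],[-1,0,0,-4,0,0,0],[-1,0,0,-2.5,0,0,0]]'
python3 -m creep '[[-1,0,0,0,0,0,0],[-1,0,0,0,0,0,0]]'
```

```text
t: 72.05
eef_pos: [0.6795, -0.0114, 0.1388]
tool_rot: [-0.0, -0.018, 1.0, 0.0]
contact_force: [-9.4, 2.2, 16.5]
gripper_width: 0.262
grasp_force: 72.1
t: 72.3
eef_pos: [0.6798, -0.0114, 0.1389]
tool_rot: [0.0, -0.018, 1.0, 0.0]
contact_force: [-4.8, -0.1, 6.5]
gripper_width: 0.269
grasp_force: 70.6
```

```bash
python3 -m creep '[[0,0,0,0,0,0,0],[0,0,0,0,0,0,0],[0,0,0,20,0,0,0],[0,0,0,40,0,0,0],[0,0,0,40,0,0,0]]'
python3 -m creep '[[0,-50,-30,20,0,0,0],[0,-50,-35,0,0,0,0],[0,-20,-55,0,0,0,0],[0,-20,-55,0,0,0,0],[0,-20,-55,0,0,0,0]]'
python3 -m creep '[[0,-10,-55,0,0,0,0],[0,0,-20,0,0,0,0],[0,0,0,0,0,0,0],[0,0,0,0,0,0,0],[0,0,0,0,0,0,0]]'
python3 - <<'E'
from h import *
im,d=snap('top','top22')
print('plate',near('top',im,d,.68,-.014,.06,.131,.139),'grip',near('top',im,d,.68,-.014,.05,.155,.17))
P=pts('top',d);H=cv2.cvtColor(im,cv2.COLOR_RGB2HSV)
for nm,u0,u1 in(('m1',222,243),('m3',273,294),('m4',298,318)):
    m=(H[...,0]<14)&(H[...,1]>110)&(d>0);m[:166]=0;m[190:]=0;m[:,:u0]=0;m[:,u1:]=0;v,u=np.where(m);q=P[m]*1000
    print(nm,[q[u==c][:,0].min().round() for c in range(u0+1,u1-1,3) if (u==c).any()])
crop('top22',195,125,345,250,5,'c22')
E
```

```text
t: 72.92
eef_pos: [0.68, -0.0115, 0.2403]
tool_rot: [0.001, -0.018, 1.0, -0.0]
contact_force: [0.5, -0.3, -0.5]
gripper_width: 0.494
grasp_force: 0.0
t: 73.55
eef_pos: [0.5193, -0.2432, 0.2596]
tool_rot: [0.001, -0.018, 1.0, -0.0]
contact_force: [-0.3, -0.2, 0.4]
gripper_width: 0.495
grasp_force: 0.0
t: 74.18
eef_pos: [0.5104, -0.3147, 0.258]
tool_rot: [0.0, -0.019, 1.0, 0.0]
contact_force: [0.4, 0.5, -0.4]
gripper_width: 0.496
grasp_force: 0.0
plate (array([677.7, -13.6]), array([114.7,  85.9]), 89.4, np.float64(135.1), 777) grip (array([679.8, -11.3]), array([46.6, 23.4]), -0.6, np.float64(162.7), 159)
m1 [np.float64(628.0), np.float64(629.0), np.float64(632.0), np.float64(631.0), np.float64(632.0), np.float64(632.0)]
m3 [np.float64(642.0), np.float64(633.0), np.float64(633.0), np.float64(634.0), np.float64(635.0), np.float64(634.0)]
m4 [np.float64(637.0), np.float64(638.0), np.float64(637.0), np.float64(638.0), np.float64(638.0)]
```

View pics/c22.png

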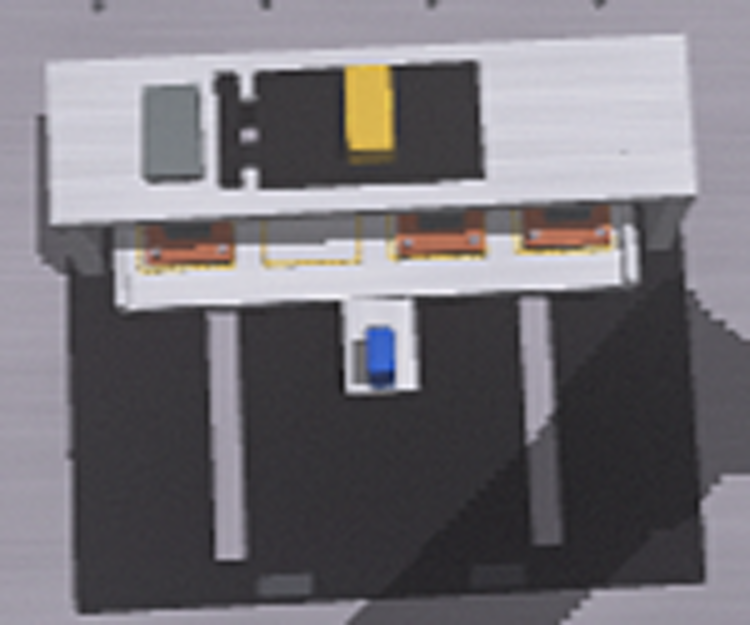

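The lid is flat and square over the window at crop (370,125). All three modules sit in their outlines with the carriage home, so I'm handing in.

```bash
python3 -c "
from station import *
print(hand_in())"
```

```text
the job is handed in; nothing more can be done
None
```

The job is handed in at about 74 s of robot time: the three modules on the table are seated in bays 1, 3 and 4, the carriage is home, and the lid lies flat over the window; module 3 was knocked out of its bay after the first lid placement, so I took the lid off, pulled the carriage out, reseated it, and pushed home before re-laying the lid.

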